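# Load the resistor tray and post its batch tag

## Robot

A 7-joint arm with a two-finger parallel gripper is mounted at the origin on the work surface. World frame = base frame: x ahead of the robot, y to its left, z up, the work surface at z = 0. Lengths are in m, angles in rad, forces in N, time in s.
With the tool pointing down it reaches from about 0.425 to 0.875 m from the base axis. Payload 4.7 kg.
Tool frame: the origin (TCP) lies where the fingers leave the gripper's body, on its centre line; the fingertips stand 70 mm ahead of it and the grasp point (between the pads) lies 51 mm ahead of it; z points along the fingers, y is the line along which they close (so a half turn about z gives the same grasp; the last joint's range is limited). The gripper opens to 87 mm and grips with 3 to 60 N. Pads are 19 mm wide; open, the fingers measure 117 mm over their backs; the gripper's body (75 mm by 190 mm) begins 51 mm behind the grasp point.
Start: joints at [-1.25, 0.321, -0.07, 1.45, 0.023, 1.371, -0.057], TCP at [0.196, 0.62, 0.292] pointing down, gripper open.
Joint ranges: [-2.86, 2.86], [-0.3, 2.09], [-1.38, 1.24], [0.06, 2.45], [-1.56, 4.7], [0.09, 2.05], [-2.69, 2.69]. Speed limits (rad/s): [2.57, 2.57, 3.14, 3.14, 3.14, 3.14, 3.14].

## Interface

Orientations are given as a rotation vector (axis times angle).
In Python, from bench import ctrl gives the robot as it stands.
- The arm moves only by the tool drive_tool, never from a script. Its argument "motion" is a list of rows, each a list of 3 entries, a list of its own where there are three numbers: the shift along the tool's x, y, z in cm, then the turn, a rotation vector about the tool's x, y, z in degrees, then the opening, from -1 (shut) to 1 (fully open). In form: [[[x, y, z], [ax, ay, az], claw], ...]. A call has 1 to 12 rows; each row shifts and turns the commanded pose from where the row before left it, along the tool's axes as they then stand; what a row does not reach is not made up. A row lasts 1/8 s, in which the tool goes at most 62.5 mm and 10.7 degrees, less where a joint would pass 70% of its speed; a pose out of reach is approached as far as the arm can. A call with a gripper value outside its range is refused whole. The fingers move at their own pace and stop on an object; "force" is the grip in N (left out, the last holds). Time passes only in rows, so rows that do not move let the fingers close. It gives the time, the measured TCP pose, the force, the opening and the grip force at its end, in the units of the state.
- ctrl.get_state(): the state, without advancing time (a new reading comes with each control period).
- ctrl.get_image(name): name is "scene" or "top"; returns the picture (384x512x3 uint8, red, green, blue); there is no depth.
- ctrl.calibration(name): a dict with "K" (3x3 intrinsics, pixels), "origin" and "attitude" of the camera in the world. Camera axes: x right, y up, looking along -z (the intrinsics and any distortion apply to the point x, -y, -z); pixel columns grow to the right and rows downward; lengths in m; the calibration is good to about 2 mm. A picture is of the moment at which its call begins. calibration takes no time and is no camera call.
- ctrl.close_job(): hands the job in; it is judged then, once.
The state is a dict: "time": time; "joint_positions": joint angles; "qd": joint speeds; "joint_torque": joint torques, N m; "position": TCP position; "tool_rot": TCP orientation; "ft_force": force on the tool from outside, world axes, zero at the start; "torque": the same for the moment, N m; "grip_width": opening from 0.0 (shut) to 1.0 (fully open); "grip_force": force on a finger pad.
Only numpy, scipy, OpenCV 4.12 (cv2) and the standard library are available. Lean on these libraries where they do the work, as an engineer would, in place of code of your own. Each camera call takes 0.05 s, during which the arm holds its last target. There are 200 camera calls.

## Task

Pull the yellow divider out of the gap between the two instruments and stand it, roughly centred, in the groove along the middle of the tray. Then put every blue-handled module on a blue square and every orange-handled module on an orange square of the tray, one to a square, centred, with its handle bar pointing straight across the divider so the rows look neat; leave the black-handled module alone. Last, hook the green tag onto the rail over the red band, slide it along the rail without lifting it off until it is centred on the green band, and leave it hanging there with the tray still in order.

Things in the scene. Friction and masses are not known exactly. Their poses are not given: they have to be found in the camera images.
- tray: Flat aluminium tray, 186 (x) x 234 (y) x 12 mm high walls, fixed to the bench. Origin under its centre, z up; floor top 4 mm above the origin. Two rows of three marked squares run along its y: blue-edged squares at x = -52 mm, orange-edged squares at x = +52 mm, at y = -74, 0 and +74 mm. Between the rows, along y at x = 0, is an open-ended groove 22 mm wide between two ribs 3 mm thick and 200 mm long that rise 24 mm above the floor.
- divider: Yellow bar, 16 (x) x 180 (y) x 60 (z) mm, 0.2 kg. Origin at the centre of its underside. At the start it stands on edge in the narrow gap between the two instruments, its top 28 mm above their tops; it can be gripped there only by its top edge, across its 16 mm thickness.
- instruments: Two box instruments (grey nearer the robot, white beyond), 88 mm high, 240 mm wide (along y), fixed. Origin on the bench under the middle of the gap between them; the gap is 20 mm wide in x, runs along y, and has a floor 56 mm above the bench. The grey one extends 110 mm to -x, the white one 90 mm to +x of the origin.
- rail: Horizontal steel bar 12 mm in diameter, along its y, axis 160 mm above the bench, on two posts 155 mm either side of its middle, with 60 x 40 mm feet; fixed. Origin on the bench under its middle. Posts do not rise above the bar.
- band_red: Red band painted round the rail, 14 mm wide; origin on the bar's axis at the band's middle. At one end of the rail.
- band_green: Green band painted round the rail, 14 mm wide; origin on the bar's axis at the band's middle. At the other end of the rail.
- tag: Green batch tag shaped as an upside-down U (saddle), 34 (x) x 50 (y) mm, 0.12 kg. Two legs 72 mm long, 24 mm clear between them in x, open along y; crown z = 72 to 80 mm; on top a black grip tab 14 (x) x 36 (y) mm, z = 80 to 112 mm. Origin at bench level between the feet of the legs. It starts standing on its legs on the bench; hung on the rail, the bar runs along the tag's y and the crown's underside rests on the bar, its origin then 94 mm above the bench.
- blue0: Resistor module with a blue handle, 0.15 to 0.3 kg: grey case 56 x 56 x 30 mm, on it a raised blue handle bar 44 (x) x 22 (y) mm, from z = 30 to 58 mm. Origin at the centre of the underside. May be absent.
- blue1: Resistor module with a blue handle, 0.15 to 0.3 kg: grey case 56 x 56 x 30 mm, on it a raised blue handle bar 44 (x) x 22 (y) mm, from z = 30 to 58 mm. Origin at the centre of the underside. May be absent.
- blue2: Resistor module with a blue handle, 0.15 to 0.3 kg: grey case 56 x 56 x 30 mm, on it a raised blue handle bar 44 (x) x 22 (y) mm, from z = 30 to 58 mm. Origin at the centre of the underside. May be absent.
- orange0: Resistor module with an orange handle, 0.15 to 0.3 kg: grey case 56 x 56 x 30 mm, on it a raised orange handle bar 44 (x) x 22 (y) mm, from z = 30 to 58 mm. Origin at the centre of the underside. May be absent.
- orange1: Resistor module with an orange handle, 0.15 to 0.3 kg: grey case 56 x 56 x 30 mm, on it a raised orange handle bar 44 (x) x 22 (y) mm, from z = 30 to 58 mm. Origin at the centre of the underside. May be absent.
- orange2: Resistor module with an orange handle, 0.15 to 0.3 kg: grey case 56 x 56 x 30 mm, on it a raised orange handle bar 44 (x) x 22 (y) mm, from z = 30 to 58 mm. Origin at the centre of the underside. May be absent.
- spare: Resistor module with a black handle, 0.15 to 0.3 kg: grey case 56 x 56 x 30 mm, on it a raised black handle bar 44 (x) x 22 (y) mm, from z = 30 to 58 mm. Origin at the centre of the underside. A bystander: not part of the batch.

How it is judged:
On the way, in this order (a step that is already met when the one before it is completed fails the run):
1. the divider stands in the tray's groove (x of divider in the frame of tray between -0.006 and 0.006 m and y of divider in the frame of tray between -0.025 and 0.025 m and z of divider in the frame of tray between 0 and 0.008 m and angle between divider's own z axis and vertical below 0.12 rad), for 0.2 s.
2. every blue and orange module present stands square on a square of its own colour (x of blue0 in the frame of tray between -0.062 and -0.042 m and (y of blue0 in the frame of tray between -0.084 and -0.064 m or y of blue0 in the frame of tray between -0.01 and 0.01 m or y of blue0 in the frame of tray between 0.064 and 0.084 m) and z of blue0 in the frame of tray between 0 and 0.008 m and angle between each of blue0, blue1, blue2, orange0, orange1, orange2's own z axis and vertical below 0.1 rad and angle between the x axis of each of blue0, blue1, blue2, orange0, orange1, orange2 and the x axis of tray, either way round below 0.17 rad and linear speed of each of blue0, blue1, blue2, orange0, orange1, orange2 below 0.03 m/s and x of blue1 in the frame of tray between -0.062 and -0.042 m and (y of blue1 in the frame of tray between -0.084 and -0.064 m or y of blue1 in the frame of tray between -0.01 and 0.01 m or y of blue1 in the frame of tray between 0.064 and 0.084 m) and z of blue1 in the frame of tray between 0 and 0.008 m and x of blue2 in the frame of tray between -0.062 and -0.042 m and (y of blue2 in the frame of tray between -0.084 and -0.064 m or y of blue2 in the frame of tray between -0.01 and 0.01 m or y of blue2 in the frame of tray between 0.064 and 0.084 m) and z of blue2 in the frame of tray between 0 and 0.008 m and x of orange0 in the frame of tray between 0.042 and 0.062 m and (y of orange0 in the frame of tray between -0.084 and -0.064 m or y of orange0 in the frame of tray between -0.01 and 0.01 m or y of orange0 in the frame of tray between 0.064 and 0.084 m) and z of orange0 in the frame of tray between 0 and 0.008 m and x of orange1 in the frame of tray between 0.042 and 0.062 m and (y of orange1 in the frame of tray between -0.084 and -0.064 m or y of orange1 in the frame of tray between -0.01 and 0.01 m or y of orange1 in the frame of tray between 0.064 and 0.084 m) and z of orange1 in the frame of tray between 0 and 0.008 m and x of orange2 in the frame of tray between 0.042 and 0.062 m and (y of orange2 in the frame of tray between -0.084 and -0.064 m or y of orange2 in the frame of tray between -0.01 and 0.01 m or y of orange2 in the frame of tray between 0.064 and 0.084 m) and z of orange2 in the frame of tray between 0 and 0.008 m), for 0.2 s.
3. the tag hangs on the rail over the red band (within 25 mm) (x of tag in the frame of rail between -0.015 and 0.015 m and height (world z) of tag between 0.086 and 0.102 m and angle between tag's own z axis and vertical below 0.25 rad and horizontal distance between tag and band_red below 0.025 m), for 0.1 s.
4. the tag, still on the rail, passes the rail's middle (x of tag in the frame of rail between -0.015 and 0.015 m and height (world z) of tag between 0.086 and 0.102 m and angle between tag's own z axis and vertical below 0.25 rad and y of tag in the frame of rail between -0.025 and 0.025 m).
5. the tag hangs at the green band (within 12 mm) (x of tag in the frame of rail between -0.015 and 0.015 m and height (world z) of tag between 0.086 and 0.102 m and angle between tag's own z axis and vertical below 0.25 rad and horizontal distance between tag and band_green below 0.018 m and y of tag in the frame of band_green between -0.012 and 0.012 m), for 0.2 s.
At the end, for the whole second after the job is handed in: Divider upright in the groove (6 mm across, 25 mm along); each module present on the tray floor, within 10 mm (x and y) of the centre of a square of its colour, handle bar within 0.17 rad of the tray's x; tag hanging within 12 mm of the green band; all at rest (all of step 1 and all of step 2 and x of tag in the frame of rail between -0.015 and 0.015 m and height (world z) of tag between 0.086 and 0.102 m and angle between tag's own z axis and vertical below 0.25 rad and y of tag in the frame of band_green between -0.012 and 0.012 m and linear speed of each of tag, divider below 0.03 m/s); the robot touches nothing.
It fails at once if the black-handled module is moved more than 60 mm (distance of spare from where it was at the start of the episode above 0.06 m).
Of blue0, blue1, blue2, orange0, orange1, orange2 only 4 to 6 are there at a start; the rules pass over those that are not, and their reading is None.
At some moment in a run one of blue0, blue1, blue2, orange0, orange1, orange2 may be knocked a few centimetres aside while the robot is not near it.
It also fails if it takes over 210 s, if anything falls off the work surface, if the arm or the gripper's body presses on something with over 40 N, if the wrist force passes 120 N, or if a joint passes its speed limit or range.

## Working session

There is one attempt and no reset: what is moved stays moved. The work goes in short steps, Python scripts to look and compute and a tool call to move; the robot and the scene stay as the last step left them, time stands still between calls to the robot, and variables do not carry over. Pictures are saved under pics/ and viewed, at most 14 in all, crops included, and the job is handed in when it is done.

Besides the shell and the picture viewer there is one more tool, called in YAML: its name, and indented under it one key for each argument. drive_tool: Moves the arm, as the interface text tells. Its arguments: {"type":"object","properties":{"motion":{"type":"array","items":{"type":"array"}},"force":{"type":"number"}},"required":["motion"]}

```bash
ls; mkdir -p pics; python3 - <<'E'
from bench import ctrl
import cv2
s=ctrl.get_state(); print(s)
for n in("scene","top"):
    im=ctrl.get_image(n); cv2.imwrite(f"pics/{n}0.png",cv2.resize(im[...,::-1],(800,600),interpolation=cv2.INTER_CUBIC))
    cv2.imwrite(f"{n}0_raw.png",im[...,::-1])
    print(n,ctrl.calibration(n))
E
```

```text
pics
{'time': 0.0, 'joint_positions': array([-1.24987709,  0.32182031, -0.07006333,  1.45170236,  0.02261081,
        1.37081365, -0.05692595]), 'qd': array([-5.72611244e-06, -3.55221777e-04, -6.76523725e-04,  8.02664455e-04,
        2.65542493e-04,  2.23346643e-03, -1.61322669e-03]), 'joint_torque': array([ 7.05242583e-04, -4.91294432e+01, -4.03346876e-01, -3.12519479e+01,
       -6.38628239e-02,  4.38720058e-02,  1.66864388e-04]), 'position': array([0.19624326, 0.6192096 , 0.29114925]), 'tool_rot': array([-4.80054436e-01, -3.10451313e+00,  3.06079323e-03]), 'ft_force': array([ 0.13120296, -0.43620343, -0.15256885]), 'torque': array([-0.03177163,  0.04693   ,  0.04089436]), 'grip_force': 0.0, 'grip_width': 0.9993307339246718}
scene {'K': array([[451.62950637,   0.        , 255.58480999],
       [  0.        , 451.62950637, 191.45356249],
       [  0.        ,   0.        ,   1.        ]]), 'origin': array([1.11449178, 0.10557901, 1.06114512]), 'attitude': array([0.40188352, 0.51523702, 1.7156667 ])}
top {'K': array([[438.39727792,   0.        , 255.32887857],
       [  0.        , 438.39727792, 187.81276158],
       [  0.        ,   0.        ,   1.        ]]), 'origin': array([ 0.29898966, -0.04405262,  1.22854641]), 'attitude': array([ 0.16889272, -0.14133534, -1.54255352])}
```

View pics/top0.png

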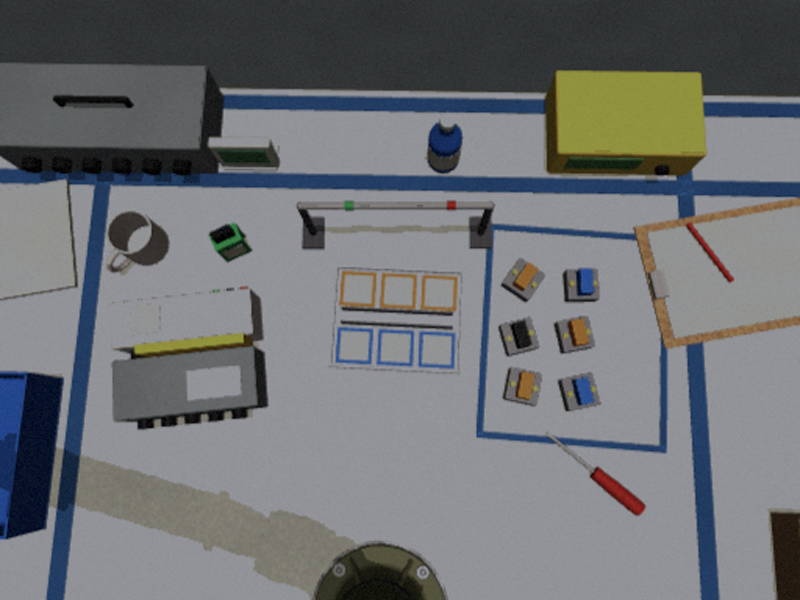

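View pics/scene0.png

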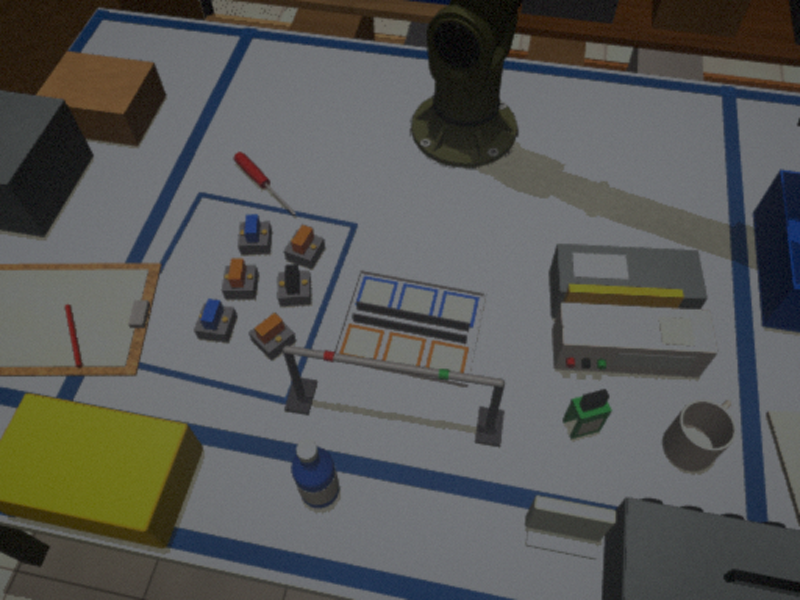

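The top view shows the divider at about (190,343), the tag at (230,238), the rail bands at green (349,205) and red (451,205), and the tray at (398,320). The modules are blue at (582,284) and (579,390), orange at (523,278), (575,333) and (522,386), and black at (519,334). The scene view agrees with this.

```bash
cat > h.py <<'E'
import numpy as np, cv2
from bench import ctrl
from scipy.spatial.transform import Rotation as R
from scipy.optimize import minimize
def cam(n):
    c=ctrl.calibration(n); return c["K"],np.array(c["origin"]),R.from_rotvec(c["attitude"]).as_matrix()
def proj(n,P):
    K,o,A=cam(n); q=(np.atleast_2d(P)-o)@A*[1,-1,-1]; q=q@K.T; return q[:,:2]/q[:,2:]
def ray(n,uv,z):
    K,o,A=cam(n); d=np.linalg.solve(K,np.r_[uv,1.])*[1,-1,-1]; d=A@d; return o+d*(z-o[2])/d[2]
def box(x,y,yaw,sx,sy,z0,z1):
    c=np.array([[a*sx/2,b*sy/2] for a in(-1,1) for b in(-1,1)])
    r=np.array([[np.cos(yaw),-np.sin(yaw)],[np.sin(yaw),np.cos(yaw)]])
    c=c@r.T+[x,y]; return np.vstack([np.c_[c,np.full(4,z)] for z in(z0,z1)])
def fit(masks,p0,boxes):
    """silhouette fit of union of boxes (sx,sy,z0,z1) to soft masks {cam:mask}"""
    def cost(p):
        t=0
        for n,m in masks.items():
            w=np.zeros((384*4,512*4),np.uint8)
            for b in boxes:
                h=cv2.convexHull((((proj(n,box(p[0],p[1],p[2],*b))+.5)*4-.5)*16).astype(np.int32))
                cv2.fillConvexPoly(w,h,255,shift=4)
            w=cv2.resize(w,(512,384),interpolation=cv2.INTER_AREA)/255.
            t+=np.abs(w-m).sum()
        return t
    best=None
    for y0 in p0[2]:
        s=np.array([[0,0,0],[.006,0,.15],[0,.006,-.15],[-.005,-.005,.2]])+[p0[0],p0[1],y0]
        r=minimize(cost,s[0],method="Nelder-Mead",options=dict(initial_simplex=s,xatol=1e-4,fatol=.05,maxiter=200))
        if best is None or r.fun<best.fun: best=r
    return best.x,best.fun
def imgs(): return {n:ctrl.get_image(n) for n in("scene","top")}
E
python3 - <<'E'
from h import *
f=.64
P=lambda n,u,v,z:print(n,u,v,ray(n,(u*f,v*f),z).round(3))
print(proj("top",[[.196,.62,.29],[0,0,0],[0.4,0.3,0.0]])/f)
print("modules");[P("top",u,v,.058) for u,v in((523,275),(585,282),(579,331),(518,333),(525,383),(583,388))]
print("tray");[P("top",u,v,.012) for u,v in((338,268),(462,270),(460,373),(331,366))]
print("bands");P("top",349,205,.16);P("top",451,205,.16);P("scene",443,374,.16);P("scene",329,356,.16)
print("rail ends");P("top",298,205,.16);P("top",493,205,.16)
print("tag");P("top",220,234,.112);P("scene",595,398,.112)
print("div");[P("top",u,v,.116) for u,v in((134,347),(245,335))]
im=cv2.imread("top0_raw.png")
print(im[214,308+26],im[245,335-3]) 
for n,(x0,y0,w,h) in {"top":(300,155,100,115),"scene":(120,130,100,100)}.items():
    im=cv2.imread(n+"0_raw.png")[y0:y0+h,x0:x0+w]; cv2.imwrite(f"pics/mod_{n}.png",cv2.resize(im,None,fx=5,fy=5,interpolation=cv2.INTER_CUBIC))
E
```

```text
[[-90.25902686 497.64878807]
 [379.51260663 612.67158539]
 [219.36189728 369.10384713]]
modules
top 523 275 [ 0.571 -0.236  0.058]
top 585 282 [ 0.561 -0.344  0.058]
top 579 331 [ 0.475 -0.331  0.058]
top 518 333 [ 0.469 -0.227  0.058]
top 525 383 [ 0.384 -0.238  0.058]
top 583 388 [ 0.378 -0.335  0.058]
tray
top 338 268 [0.588 0.093 0.012]
top 462 270 [ 0.589 -0.133  0.012]
top 460 373 [ 0.402 -0.131  0.012]
top 331 366 [0.409 0.098 0.012]
bands
top 349 205 [0.659 0.063 0.16 ]
top 451 205 [ 0.662 -0.104  0.16 ]
scene 443 374 [0.659 0.064 0.16 ]
scene 329 356 [ 0.663 -0.103  0.16 ]
rail ends
top 298 205 [0.658 0.146 0.16 ]
top 493 205 [ 0.664 -0.172  0.16 ]
tag
top 220 234 [0.62  0.285 0.112]
scene 595 398 [0.63  0.286 0.112]
div
top 134 347 [0.423 0.411 0.116]
top 245 335 [0.447 0.229 0.116]
[26 28 29] [19 47 71]
```

View pics/mod_top.png

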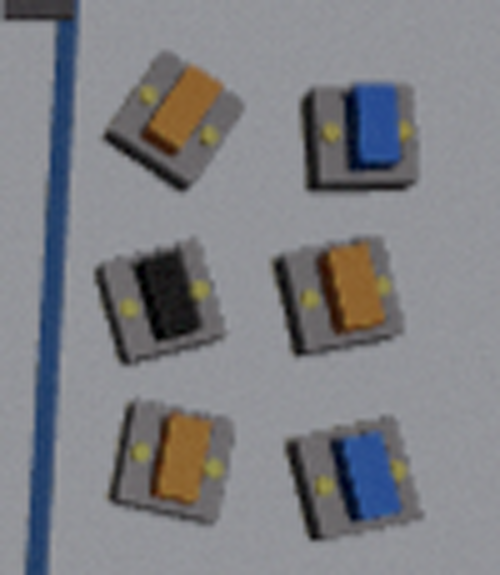

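The crop shows the five coloured modules and the spare clearly, with every handle bar within about 35° of world x. Next I'll fit poses from silhouettes.

```bash
cat > m.py <<'E'
from h import *
import sys
HUE={"blue":(105,122),"orange":(8,20),"green":(45,85),"yellow":(22,34)}
def mask(im,c,smin=110,vmin=25):
    h=cv2.cvtColor(im,cv2.COLOR_RGB2HSV); a,b=HUE[c]
    return cv2.inRange(h,(a,smin,vmin),(b,255,255))
def near(m,n,P,r):
    """keep mask pixels within r px of projected point"""
    u=proj(n,P)[0]; k=np.zeros_like(m); cv2.circle(k,tuple(int(round(t)) for t in u),r,255,-1); return (m&k)/255.
H=[(.044,.022,.030,.058)]
def module(I,c,x,y,z=0,r=16,cams=("top","scene"),yaws=(-.5,0,.5)):
    ms={n:near(mask(I[n],c),n,[x,y,.045+z],r) for n in cams}
    return fit(ms,(x,y,yaws),[(.044,.022,.030+z,.058+z)])
E
python3 - <<'E'
from m import *
I={n:cv2.imread(n+"0_raw.png")[...,::-1].copy() for n in("scene","top")}
for c,x,y in(("orange",.571,-.236),("blue",.561,-.344),("orange",.475,-.331),("orange",.384,-.238),("blue",.378,-.335)):
    a=module(I,c,x,y); b=module(I,c,x,y,cams=("top",)); s=module(I,c,x,y,cams=("scene",))
    for q in(a,b,s): print(c,q[0].round(4),round(q[1],1),end=" | ")
    print()
for cams in(("top","scene"),("top",),("scene",)):
    ms={n:near(mask(I[n],"yellow"),n,[.435,.32,.1],60) for n in cams}
    print("div",fit(ms,(.435,.32,(-.13,.1)),[(.016,.18,.088,.116)]))
def tagmask(n):
    im=I[n]; hsv=cv2.cvtColor(im,cv2.COLOR_RGB2HSV)
    return near(mask(im,"green",90)|cv2.inRange(hsv,(0,0,0),(180,255,55)),n,[.625,.285,.07],32)
tb=[(.034,.05,.072,.08),(.014,.036,.08,.112)]
lg=[(.034,.05,.0,.08),(.014,.036,.08,.112)]
for cams in(("top","scene"),("top",),("scene",)):
    ms={n:tagmask(n) for n in cams}
    print("tag",fit(ms,(.625,.28,(-1.2,-.6,0,.6,1.2)),lg),[m.sum() for m in ms.values()])
for n in I:
    for c in("blue","orange"):
        m=near(mask(I[n],c,80),n,[.5,-.02,.004],75)
        k,l,st,ce=cv2.connectedComponentsWithStats((m*255).astype(np.uint8))
        for i in range(1,k):
            if st[i,4]>20:
                x,y,w,h=st[i,:4]; print(n,c,st[i,4],ray(n,ce[i],.004).round(4),w,h)
    for c,lo,hi in(("red",(0,120,60),(6,255,255)),("green",(45,100,30),(85,255,255))):
        m=cv2.inRange(cv2.cvtColor(I[n],cv2.COLOR_RGB2HSV),lo,hi)
        m=near(m,n,[.66,-.104 if c=="red" else .063,.16],10); v,u=np.nonzero(m); print(n,c,len(u),ray(n,(u.mean(),v.mean()),.16).round(4))
def crop(n,x0,y0,w,h,f): return cv2.resize(cv2.cvtColor(I[n],cv2.COLOR_RGB2BGR)[y0:y0+h,x0:x0+w],(w*f,h*f),interpolation=cv2.INTER_CUBIC)
a=crop("top",115,125,75,60,5);b=crop("scene",345,235,75,60,5)
cv2.imwrite("pics/tag.png",np.hstack([a,b]))
E
```

```text
orange [ 0.5716 -0.2413 -0.6059] 98.6 | orange [ 0.5721 -0.2418 -0.6123] 19.8 | orange [ 0.572  -0.2438 -0.6992] 77.2 | 
blue [ 0.5645 -0.3472  0.0913] 116.2 | blue [ 0.5662 -0.3465 -0.009 ] 24.5 | blue [ 0.5606 -0.3502  0.283 ] 82.0 | Traceback (most recent call last):
  File "<stdin>", line 4, in <module>
  File "m.py", line 13, in module
    return fit(ms,(x,y,yaws),[(.044,.022,.030+z,.058+z)])
  File "h.py", line 30, in fit
    r=minimize(cost,s[0],method="Nelder-Mead",options=dict(initial_simplex=s,xatol=1e-4,fatol=.05,maxiter=200))
    res = _minimize_neldermead(fun, x0, args, callback, bounds=bounds,
                               **options)
    fxr = func(xr)
    fx = function(np.copy(x), *(wrapper_args + args))
  File "h.py", line 22, in cost
    h=cv2.convexHull((((proj(n,box(p[0],p[1],p[2],*b))+.5)*4-.5)*16).astype(np.int32))
                        ~~~~^^^^^^^^^^^^^^^^^^^^^^^^^^
  File "h.py", line 8, in proj
    K,o,A=cam(n); q=(np.atleast_2d(P)-o)@A*[1,-1,-1]; q=q@K.T; return q[:,:2]/q[:,2:]
          ~~~^^^
  File "h.py", line 6, in cam
    c=ctrl.calibration(n); return c["K"],np.array(c["origin"]),R.from_rotvec(c["attitude"]).as_matrix()
ValueError: time passes only in moves, steps and waits
```

```bash
sed -i 's/^def cam(n):/from functools import lru_cache\n@lru_cache(None)\ndef cam(n):/' h.py; cat > t.py <<'E'
from m import *
I={n:cv2.imread(n+"0_raw.png")[...,::-1].copy() for n in("scene","top")}
for n,(x,y,w,h) in {"scene":(145,155,14,12)}.items():
    hsv=cv2.cvtColor(I[n],cv2.COLOR_RGB2HSV)
    u=proj(n,[.475,-.331,.05])[0].astype(int); print(u); 
    for r in range(-9,12,2): print([tuple(int(t) for t in hsv[u[1]+r,u[0]+k]) for k in(-5,-2,0,2,5)])
for c,x,y in(("orange",.571,-.236),("blue",.561,-.344),("orange",.475,-.331),("orange",.384,-.238),("blue",.378,-.335)):
    b=module(I,c,x,y,cams=("top",)); s=module(I,c,x,y,cams=("scene",))
    for q in(b,s): print(c,q[0].round(4),round(q[1],1),end=" | ")
    print()
for cams in(("top",),("scene",)):
    ms={n:near(mask(I[n],"yellow"),n,[.435,.32,.1],60) for n in cams}
    print("div",fit(ms,(.435,.32,(-.13,.1)),[(.016,.18,.088,.116)]))
def tagmask(n):
    im=I[n]; hsv=cv2.cvtColor(im,cv2.COLOR_RGB2HSV)
    return near(mask(im,"green",90)|cv2.inRange(hsv,(0,0,0),(180,255,55)),n,[.625,.285,.07],32)
lg=[(.034,.05,.0,.08),(.014,.036,.08,.112)]
for cams in(("top",),("scene",)):
    ms={n:tagmask(n) for n in cams}
    print("tag",fit(ms,(.625,.28,(-1.2,-.6,0,.6,1.2)),lg),[m.sum() for m in ms.values()])
for n in I:
    for c in("blue","orange"):
        m=near(mask(I[n],c,80),n,[.5,-.02,.004],75)
        k,l,st,ce=cv2.connectedComponentsWithStats((m*255).astype(np.uint8))
        for i in range(1,k):
            if st[i,4]>20:
                x,y,w,h=st[i,:4]; print(n,c,st[i,4],ray(n,ce[i],.004).round(4),w,h)
    for c,lo,hi in(("red",(0,120,60),(6,255,255)),("green",(45,100,30),(85,255,255))):
        m=cv2.inRange(cv2.cvtColor(I[n],cv2.COLOR_RGB2HSV),lo,hi)
        m=near(m,n,[.66,-.104 if c=="red" else .063,.16],10); v,u=np.nonzero(m); print(n,c,len(u),ray(n,(u.mean(),v.mean()),.16).round(4) if len(u) else 0)
def crop(n,x0,y0,w,h,f): return cv2.resize(cv2.cvtColor(I[n],cv2.COLOR_RGB2BGR)[y0:y0+h,x0:x0+w],(w*f,h*f),interpolation=cv2.INTER_CUBIC)
a=crop("top",115,125,75,60,5);b=crop("scene",345,235,75,60,5)
cv2.imwrite("pics/tag.png",np.hstack([a,b]))
E
python3 t.py
```

```text
[151 173]
[(105, 8, 121), (128, 9, 115), (0, 0, 115), (0, 2, 114), (114, 11, 117)]
[(100, 6, 118), (13, 161, 114), (13, 163, 116), (13, 160, 116), (173, 9, 108)]
[(120, 4, 117), (13, 165, 116), (14, 174, 116), (14, 165, 116), (13, 38, 81)]
[(6, 15, 86), (14, 171, 116), (14, 179, 114), (14, 169, 116), (10, 83, 55)]
[(10, 54, 85), (14, 176, 116), (15, 174, 116), (14, 180, 112), (6, 87, 47)]
[(12, 110, 97), (14, 174, 117), (14, 178, 113), (14, 177, 111), (9, 82, 53)]
[(17, 168, 112), (14, 177, 115), (14, 177, 114), (15, 168, 109), (2, 65, 55)]
[(13, 149, 99), (11, 160, 99), (10, 167, 101), (10, 166, 89), (6, 71, 54)]
[(5, 42, 73), (6, 135, 66), (7, 135, 70), (8, 135, 66), (176, 36, 57)]
[(0, 7, 76), (9, 158, 66), (7, 133, 69), (8, 137, 67), (160, 11, 70)]
[(135, 7, 76), (18, 25, 51), (0, 17, 59), (170, 12, 64), (150, 7, 74)]
orange [ 0.5721 -0.2418 -0.6123] 19.8 | orange [ 0.572  -0.2438 -0.6992] 77.2 | 
blue [ 0.5662 -0.3465 -0.009 ] 24.5 | blue [ 0.5606 -0.3502  0.283 ] 82.0 | 
orange [ 0.4751 -0.332   0.2174] 25.7 | orange [ 0.4732 -0.3352  0.3245] 62.5 | 
orange [ 0.381  -0.239  -0.
[... 634 characters left out ...]
1
scene blue 116 [0.4385 0.0613 0.004 ] 27 24
scene blue 33 [ 0.6057 -0.1811  0.004 ] 5 10
scene orange 127 [ 0.5388 -0.0923  0.004 ] 29 23
scene orange 125 [ 0.5379 -0.0169  0.004 ] 28 21
scene orange 120 [0.5382 0.0567 0.004 ] 28 21
scene red 21 [ 0.6617 -0.1052  0.16  ]
scene green 31 [0.658  0.0633 0.16  ]
top blue 395 [ 0.4902 -0.1756  0.004 ] 10 100
top blue 176 [0.4486 0.0592 0.004 ] 24 24
top blue 172 [ 0.4463 -0.0139  0.004 ] 24 23
top blue 167 [ 0.4439 -0.0882  0.004 ] 23 24
top orange 161 [0.5519 0.056  0.004 ] 24 23
top orange 164 [ 0.5489 -0.0171  0.004 ] 24 23
top orange 161 [ 0.548  -0.0915  0.004 ] 24 23
top red 27 [ 0.6627 -0.1035  0.16  ]
top green 24 [0.6594 0.0639 0.16  ]
```

View pics/tag.png

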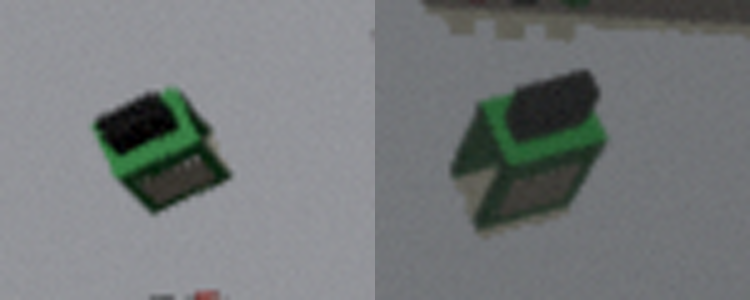

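The tag's tab runs mostly along world y: in the top crop it goes from about (100,130) to (175,100). Some of the hue windows were too tight, so I'll refine the tag and divider fits and write the move planner.

```bash
sed -i 's/"blue":(105,122),"orange":(8,20)/"blue":(103,130),"orange":(4,20)/; s/"yellow":(22,34)/"yellow":(18,36)/; s/smin=110/smin=100/' m.py
cat > plan.py <<'E'
from h import *
import sys
def plan(x,y,z,a,tag=""):
    """target TCP and tool-y heading a (rad, modulo pi)"""
    s=ctrl.get_state(); M=R.from_rotvec(s["tool_rot"]).as_matrix()
    best=None
    for k in(-1,0,1,2):
        b=a+k*np.pi; c,si=np.cos(b),np.sin(b)
        T=np.array([[-si,c,0],[c,si,0],[0,0,-1.]])
        rv=R.from_matrix(M.T@T).as_rotvec(degrees=True)
        if best is None or np.linalg.norm(rv)<np.linalg.norm(best[0])-1e-6: best=(rv,T)
    rv,T=best; d=(np.array([x,y,z])-s["position"])*100
    print(tag,"t",round(s["time"],2),"pos",s["position"].round(4),"turn deg",rv.round(1),"shift now-axes cm",(M.T@d).round(2),"after-turn axes",(T.T@d).round(2),"j7",round(s["joint_positions"][6],2),"F",s["ft_force"].round(1),"w",round(s["grip_width"]*87,1))
E
cat > t.py <<'E'
from m import *
I={n:cv2.imread(n+"0_raw.png")[...,::-1].copy() for n in("scene","top")}
for c,x,y in(("orange",.571,-.236),("blue",.561,-.344),("orange",.475,-.331),("orange",.384,-.238),("blue",.378,-.335)):
    b=module(I,c,x,y,cams=("top",)); s=module(I,c,x,y,cams=("scene",))
    for q in(b,s): print(c,q[0].round(4),round(q[1],1),end=" | ")
    print()
for cams in(("top",),("scene",)):
    ms={n:near(mask(I[n],"yellow",80),n,[.435,.32,.1],60) for n in cams}
    f=fit(ms,(.435,.32,(-.13,.1)),[(.016,.18,.088,.116)]);print("div",f,[m.sum() for m in ms.values()])
z=.08
q=np.array([ray("top",(115+(u+.5)/5-.5,125+(v+.5)/5-.5),z) for u,v in((97,122),(115,172),(203,138),(172,90))]);print("tag top",q.round(4),q.mean(0))
q=np.array([ray("scene",(345+(u-374.5)/5-.5,235+(v+.5)/5-.5),z) for u,v in((480,105),(507,162),(605,138))]);print("tag scene",q.round(4),(q[0]+q[2])/2)
hsv=cv2.cvtColor(I["top"],cv2.COLOR_RGB2HSV); print(hsv[205:232:2,124],hsv[208:226,150])
E
python3 t.py; python3 -c "
from plan import *
plan(.43,.32,.29,.12)"
```

```text
orange [ 0.5715 -0.2412 -0.6119] 17.3 | orange [ 0.5707 -0.2426 -0.5572] 39.0 | 
blue [ 0.5646 -0.3467  0.0118] 23.1 | blue [ 0.5613 -0.3495  0.2361] 70.5 | 
orange [ 0.4751 -0.3322  0.1887] 18.3 | orange [ 0.4742 -0.3341  0.3174] 44.0 | 
orange [ 0.3814 -0.239  -0.1925] 17.3 | orange [ 0.3783 -0.2406 -0.06  ] 38.2 | 
blue [ 0.3743 -0.3376  0.2168] 19.3 | blue [ 0.3697 -0.3397  0.4149] 48.8 | 
div (array([0.43068814, 0.32060428, 0.13147835]), np.float64(73.76862745098039)) [np.float64(633.0)]
div (array([0.43207094, 0.32195783, 0.13237704]), np.float64(102.02745098039215)) [np.float64(803.0)]
tag top [[0.6305 0.3132 0.08  ]
 [0.6025 0.3012 0.08  ]
 [0.6226 0.2545 0.08  ]
 [0.6495 0.2734 0.08  ]] [0.62631727 0.28555829 0.08      ]
tag scene [[0.623  0.2569 0.08  ]
 [0.6496 0.2713 0.08  ]
 [0.6285 0.3153 0.08  ]] [0.62571205 0.2861076  0.08      ]
[[107  12 151]
 [111  12 153]
 [110  10 152]
 [120   8 154]
 [115  10 151]
 [111  12 154]
 [ 31 142 147]
 [ 30 150 146]
 [ 30 154 144]
 [ 18 181  62]
 [ 18  46  72]
 [ 90  10 105]
 [ 90   8 102]
 [100   7 107]] [[120   8 150]
 [116  12 151]
 [115  10 152]
 [120   8 153]
 [115  10 154]
 [ 29  69 145]
 [ 30 148 141]
 [ 30 149 147]
 [ 30 146 148]
 [ 30 149 147]
 [ 31 153 145]
 [ 25 154 116]
 [ 21 180  75]
 [ 18 180  65]
 [ 22 112  66]
 [ 68  11  96]
 [ 90   7 103]
 [ 96  12 105]]
 t 0.1 pos [0.1962 0.6193 0.2913] turn deg [-0.1  0.1 65.6] shift now-axes cm [-31.32 -21.47   0.17] after-turn axes [-32.51  19.63   0.13] j7 -0.06 F [-0.3 -1.   1.1] w 86.9
```

Poses in world:
- Divider: (0.4315, 0.321), yaw 0.13.
- Tray: (0.498, -0.016), yaw -0.032.
- Tag: (0.626, 0.286), yaw 0.43.
- Rail: x about 0.6606, yaw 0.019.

I'll move above the divider now.

drive_tool:
  motion:
    - [[-3.15, -2.15, 0.3], [0, 0, 0], 1]
    - [[-3.15, -2.15, 0.3], [0, 0, 0], 1]
    - [[-3.15, -2.15, 0.3], [0, 0, 0], 1]
    - [[-3.15, -2.15, 0.3], [0, 0, 0], 1]
    - [[-3.15, -2.15, 0.3], [0, 0, 0], 1]
    - [[-3.15, -2.15, 0.3], [0, 0, 0], 1]
    - [[-3.15, -2.15, 0.3], [0, 0, 0], 1]
    - [[-3.15, -2.15, 0.3], [0, 0, 0], 1]
    - [[-3.15, -2.15, 0.3], [0, 0, 0], 1]
    - [[-3.15, -2.15, 0.3], [0, 0, 0], 1]

```text
time: 1.35
position: [0.4322, 0.3184, 0.2618]
tool_rot: [-0.48, -3.104, 0.001]
ft_force: [-0.1, 0.7, -0.8]
grip_width: 0.997
grip_force: 0.0
```

drive_tool:
  motion:
    - [[0, 0, 0], [0, 0, 8.2], 0.2]
    - [[0, 0, 0], [0, 0, 8.2], 0.2]
    - [[0, 0, 0], [0, 0, 8.2], 0.2]
    - [[0, 0, 0], [0, 0, 8.2], 0.2]
    - [[0, 0, 0], [0, 0, 8.2], 0.2]
    - [[0, 0, 0], [0, 0, 8.2], 0.2]
    - [[0, 0, 0], [0, 0, 8.2], 0.2]
    - [[0, 0, 0], [0, 0, 8.2], 0.2]
    - [[0, 0, 0], [0, 0, 0], 0.2]

```text
time: 2.48
position: [0.4315, 0.3194, 0.2619]
tool_rot: [-2.083, -2.351, 0.001]
ft_force: [0.2, 0.4, 0.1]
grip_width: 0.601
grip_force: 0.0
```

```bash
python3 -c "
from plan import *
plan(.4315,.3212,.165,.132)"
```

```text
t 2.48 pos [0.4315 0.3194 0.2619] turn deg [-0.   0.  -0.6] shift now-axes cm [0.18 0.03 9.69] after-turn axes [0.17 0.03 9.69] j7 -0.55 F [0.2 0.4 0.1] w 52.3
```

drive_tool:
  motion:
    - [[0.18, 0, 2], [0, 0, -0.6], 0.2]
    - [[0, 0, 2.5], [0, 0, 0], 0.2]
    - [[0, 0, 2.5], [0, 0, 0], 0.2]
    - [[0, 0, 1.7], [0, 0, 0], 0.2]
    - [[0, 0, 1], [0, 0, 0], 0.2]
    - [[0, 0, 0], [0, 0, 0], 0.2]

```text
time: 3.22
position: [0.4313, 0.3212, 0.1649]
tool_rot: [-2.072, -2.361, 0.001]
ft_force: [0.0, 0.7, 0.2]
grip_width: 0.6
grip_force: 0.0
```

drive_tool:
  motion:
    - [[0, 0, 0], [0, 0, 0], -0.6]
    - [[0, 0, 0], [0, 0, 0], -0.7]
    - [[0, 0, 0], [0, 0, 0], -0.8]
    - [[0, 0, 0], [0, 0, 0], -0.9]
    - [[0, 0, 0], [0, 0, 0], -1]
    - [[0, 0, 0], [0, 0, 0], -1]
    - [[0, 0, 0], [0, 0, 0], -1]
  force: 30

```text
time: 4.1
position: [0.4316, 0.3214, 0.1655]
tool_rot: [2.073, 2.36, 0.001]
ft_force: [-0.1, 0.6, 1.7]
grip_width: 0.182
grip_force: 30.0
```

drive_tool:
  motion:
    - [[0, 0, -0.5], [0, 0, 0], -1]
    - [[0, 0, -1], [0, 0, 0], -1]
    - [[0, 0, -1.5], [0, 0, 0], -1]
    - [[0, 0, -2], [0, 0, 0], -1]
    - [[0, 0, -2], [0, 0, 0], -1]
    - [[0, 0, -1], [0, 0, 0], -1]

```text
time: 4.85
position: [0.432, 0.3217, 0.2474]
tool_rot: [2.073, 2.36, 0.005]
ft_force: [0.4, 0.3, -2.4]
grip_width: 0.18
grip_force: 30.0
```

```bash
python3 -c "
from plan import *
plan(.498,-.016,.19,-.032)
cv2.imwrite('pics/a1.png',ctrl.get_image('scene')[80:300,200:500,::-1].repeat(2,0).repeat(2,1))"
```

```text
t 4.85 pos [0.432  0.3217 0.2474] turn deg [ 0.1 -0.1  9.3] shift now-axes cm [-34.35   2.17   5.69] after-turn axes [-33.55   7.68   5.74] j7 -0.54 F [ 0.4  0.3 -2.4] w 15.7
```

View pics/a1.png

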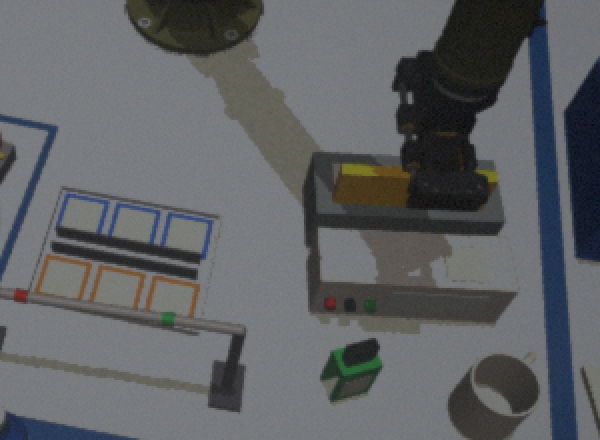

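The divider is out of the gap and held, with its visible left end at (335,190). I'll carry it to the tray.

drive_tool:
  motion:
    - [[-1.75, 0.17, 0], [0, 0, 0], -1]
    - [[-3.8, 0.2, 0.2], [0, 0, 0], -1]
    - [[-3.8, 0.2, 0.2], [0, 0, 0], -1]
    - [[-3.8, 0.2, 0.3], [0, 0, 0], -1]
    - [[-3.8, 0.2, 1], [0, 0, 0], -1]
    - [[-3.8, 0.2, 1], [0, 0, 0], -1]
    - [[-3.8, 0.2, 1], [0, 0, 0], -1]
    - [[-3.8, 0.4, 1], [0, 0, 0], -1]
    - [[-3.8, 0.4, 1], [0, 0, 0], -1]
    - [[-2.2, 0.2, 0], [0, 0, 4.6], -1]
    - [[0, 0, 0], [0, 0, 4.7], -1]
    - [[0, 0, 0], [0, 0, 0], -1]

```text
time: 6.4
position: [0.4991, -0.0164, 0.1882]
tool_rot: [-2.259, -2.183, 0.0]
ft_force: [-0.8, 0.8, -1.5]
grip_width: 0.182
grip_force: 30.0
```

```bash
python3 -c "
from plan import *
from m import *
plan(.498,-.016,.16,-.032)
I=imgs()
for n in I:
    ms={n:near(mask(I[n],'yellow',80),n,[.498,-.016,.1],75)}
    print(n,ms[n].sum())
cv2.imwrite('pics/a2.png',np.hstack([cv2.resize(I['top'][150:260,190:310,::-1],None,fx=3,fy=3),cv2.resize(I['scene'][130:240,200:330,::-1],None,fx=3,fy=3)]))"
```

```text
t 6.4 pos [ 0.4991 -0.0164  0.1882] turn deg [-0.  -0.  -0.1] shift now-axes cm [ 0.03 -0.11  2.82] after-turn axes [ 0.03 -0.11  2.82] j7 -0.01 F [-0.8  0.8 -1.5] w 15.8
scene 712.0
top 3965.0
```

View pics/a2.png

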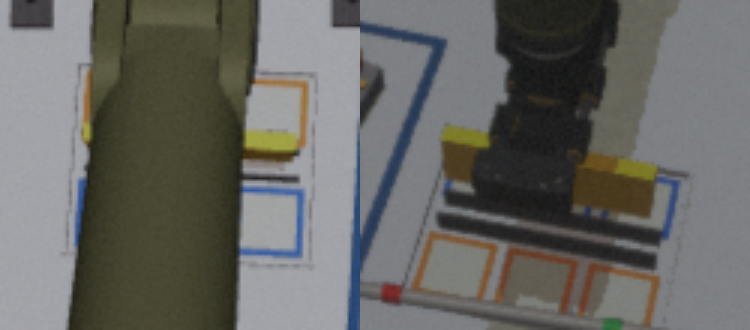

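The divider hangs over the groove. Its top ends are at (443,127) and (655,165) in the scene panel, and the right end is at (297,140) in the top panel.

```bash
python3 -c "
from h import *
z=.139
a=ray('scene',(200+(443-360)/3,130+128/3),z);b=ray('scene',(200+(656-360)/3,130+164/3),z)
print(a,b,(a+b)/2)
c=ray('top',(190+298/3,150+134/3),z);d=ray('top',(190+246/3,150+132/3),z); print(c,d,ray('top',(190+83/3,150+124/3),z))
"
```

```text
[ 0.49259605 -0.10557931  0.139     ] [0.49401499 0.07376785 0.139     ] [ 0.49330552 -0.01590573  0.139     ]
[ 0.50172927 -0.10839226  0.139     ] [ 0.50250646 -0.06463926  0.139     ] [0.50643968 0.07309274 0.139     ]
```

drive_tool:
  motion:
    - [[0, -0.1, 2], [0, 0, 0], -1]
    - [[0, 0, 2], [0, 0, 0], -1]
    - [[0, 0, 1], [0, 0, 0], -1]
    - [[0, 0, 1], [0, 0, 0], -1]
    - [[0, 0, 0.7], [0, 0, 0], -1]
    - [[0, 0, 0.3], [0, 0, 0], -1]
    - [[0, 0, 0], [0, 0, 0], -1]

```text
time: 7.38
position: [0.4984, -0.0162, 0.1183]
tool_rot: [2.258, 2.185, 0.0]
ft_force: [-0.7, -0.4, -2.2]
grip_width: 0.182
grip_force: 30.0
```

drive_tool:
  motion:
    - [[0, 0, 0.2], [0, 0, 0], -1]
    - [[0, 0, 0.2], [0, 0, 0], -1]
    - [[0, 0, 0.1], [0, 0, 0], -1]
    - [[0, 0, 0], [0, 0, 0], -1]

```text
time: 7.88
position: [0.4984, -0.0161, 0.1134]
tool_rot: [-2.257, -2.185, -0.0]
ft_force: [-1.2, 0.3, 0.3]
grip_width: 0.182
grip_force: 30.0
```

drive_tool:
  motion:
    - [[0, 0, 0.05], [0, 0, 0], -0.6]
    - [[0, 0, 0], [0, 0, 0], -0.5]
    - [[0, 0, 0], [0, 0, 0], -0.4]
    - [[0, 0, 0], [0, 0, 0], -0.3]
    - [[0, 0, 0], [0, 0, 0], -0.2]
    - [[0, 0, -1], [0, 0, 0], -0.2]
    - [[0, 0, -3], [0, 0, 0], -0.2]
    - [[0, 0, -4], [0, 0, 0], 0]
    - [[0, 0, -2], [0, 0, 0], 0]

```text
time: 9.0
position: [0.4994, -0.0164, 0.2157]
tool_rot: [2.256, 2.183, 0.005]
ft_force: [-0.5, 0.2, 0.3]
grip_width: 0.478
grip_force: 0.0
```

```bash
python3 -c "
from plan import *
plan(.3814,-.239,.2,1.571-.1925)"
```

```text
t 9.0 pos [ 0.4994 -0.0164  0.2157] turn deg [  0.2   0.1 -80.9] shift now-axes cm [-22.64 -11.06   1.51] after-turn axes [  7.33 -24.11   1.57] j7 -0.02 F [-0.5  0.2  0.3] w 41.6
```

The divider is released. Next I'll pick the orange module at (0.381, -0.239).

drive_tool:
  motion:
    - [[-3.2, -1.58, 0], [0, 0, 0], 0]
    - [[-3.2, -1.58, 0], [0, 0, 0], 0]
    - [[-3.2, -1.58, 0], [0, 0, 0], 0]
    - [[-3.2, -1.58, 0.5], [0, 0, 0], 0]
    - [[-3.2, -1.58, 0.5], [0, 0, 0], 0]
    - [[-3.2, -1.58, 0.5], [0, 0, 0], 0]
    - [[-3.4, -1.58, 0], [0, 0, 0], 0]

```text
time: 9.88
position: [0.3797, -0.2393, 0.1981]
tool_rot: [2.257, 2.185, 0.001]
ft_force: [0.2, -0.2, -0.1]
grip_width: 0.498
grip_force: 0.0
```

drive_tool:
  motion:
    - [[0, 0, 0], [0, 0, 9.9], 0]
    - [[0, 0, 0], [0, 0, 9.9], 0]
    - [[0, 0, 0], [0, 0, 9.9], 0]
    - [[0, 0, 0], [0, 0, 9.9], 0]
    - [[0, 0, 0], [0, 0, 9.9], 0]
    - [[0, 0, 0], [0, 0, 9.9], 0]
    - [[0, 0, 0], [0, 0, 9.9], 0]
    - [[0, 0, 0], [0, 0, 9.9], 0]
    - [[0, 0, 0], [0, 0, 9.9], 0]
    - [[0, 0, 0], [0, 0, 9.9], 0]
    - [[0, 0, 0], [0, 0, 0], 0]

```text
time: 11.25
position: [0.3805, -0.2386, 0.1983]
tool_rot: [-3.128, 0.295, -0.001]
ft_force: [0.9, -0.2, 0.3]
grip_width: 0.501
grip_force: 0.0
```

```bash
python3 -c "
from plan import *
from m import *
plan(.3814,-.239,.103,1.571-.1925)
I=imgs()
for c,x,y in(('orange',.571,-.236),('blue',.561,-.344),('orange',.475,-.331),('blue',.378,-.335)): print(c,module(I,c,x,y,cams=('top',)))
D=near(mask(I['top'],'yellow',80),'top',[.498,-.016,.06],75); print('div',D.sum(),fit({'top':D},(.498,-.016,(0,)),[(.016,.18,.028,.064)]))
cv2.imwrite('pics/a3.png',I['top'][...,::-1])
"
```

```text
t 11.25 pos [ 0.3805 -0.2386  0.1983] turn deg [-0.  -0.   0.2] shift now-axes cm [0.09 0.02 9.53] after-turn axes [0.1  0.02 9.53] j7 -1.3 F [ 0.9 -0.2  0.3] w 43.6
orange (array([ 0.57156245, -0.24138078, -0.63282529]), np.float64(20.08627450980392))
blue (array([ 0.56458824, -0.34665324,  0.0117551 ]), np.float64(23.066666666666666))
orange (array([ 0.48304651, -0.31553983, -0.98021113]), np.float64(158.6313725490196))
blue (array([ 0.38821756, -0.31253548, -1.23481017]), np.float64(163.9921568627451))
div 640.0 (array([ 0.49755905, -0.01547765, -0.03002048]), np.float64(105.64313725490196))
```

View pics/a3.png

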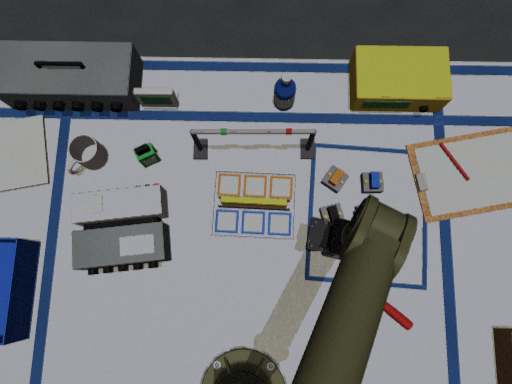

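The divider stands in the groove at about (254,202), with the arm over the near modules. I'll descend and grasp.

drive_tool:
  motion:
    - [[0.1, 0, 2.5], [0, 0, 0.2], 0]
    - [[0, 0, 3], [0, 0, 0], 0]
    - [[0, 0, 2.5], [0, 0, 0], 0]
    - [[0, 0, 1.5], [0, 0, 0], 0]
    - [[0, 0, 0], [0, 0, 0], 0]
    - [[0, 0, 0], [0, 0, 0], -0.6]
    - [[0, 0, 0], [0, 0, 0], -0.8]
    - [[0, 0, 0], [0, 0, 0], -1]
    - [[0, 0, 0], [0, 0, 0], -1]
    - [[0, 0, 0], [0, 0, 0], -1]

```text
time: 12.6
position: [0.3819, -0.2388, 0.1034]
tool_rot: [-3.127, 0.303, -0.002]
ft_force: [-0.7, -0.2, 6.4]
grip_width: 0.25
grip_force: 30.0
```

drive_tool:
  motion:
    - [[0, 0, -2], [0, 0, 0], -1]
    - [[0, 0, -4], [0, 0, 0], -1]
    - [[0, 0, -2], [0, 0, 0], -1]
    - [[0, 0, 0], [0, 0, 0], -1]

```text
time: 13.1
position: [0.3819, -0.2387, 0.1834]
tool_rot: [-3.127, 0.303, -0.004]
ft_force: [0.4, 0.2, -3.3]
grip_width: 0.247
grip_force: 30.0
```

```bash
python3 -c "
from plan import *
plan(.5524,.0563,.17,1.571-.032)"
```

```text
t 13.1 pos [ 0.3819 -0.2387  0.1834] turn deg [-0.  -0.1 -9.2] shift now-axes cm [ 11.07 -32.22   1.39] after-turn axes [ 16.1  -30.03   1.34] j7 -1.29 F [ 0.4  0.2 -3.3] w 21.5
```

drive_tool:
  motion:
    - [[1.1, -3.2, 0], [0, 0, 0], -1]
    - [[1.1, -3.2, 0], [0, 0, 0], -1]
    - [[1.1, -3.2, 0], [0, 0, 0], -1]
    - [[1.1, -3.2, 0], [0, 0, 0], -1]
    - [[1.1, -3.2, 0], [0, 0, 0], -1]
    - [[1.1, -3.2, 0], [0, 0, 0], -1]
    - [[1.1, -3.2, 0], [0, 0, 0], -1]
    - [[1.1, -3.2, 0], [0, 0, 0], -1]
    - [[1.1, -3.2, 0], [0, 0, 0], -1]
    - [[1.2, -3.4, 0], [0, 0, 0], -1]
    - [[0, 0, 0], [0, 0, -9.2], -1]
    - [[0, 0, 0], [0, 0, 0], -1]

```text
time: 14.6
position: [0.5511, 0.0561, 0.1804]
tool_rot: [3.14, -0.053, -0.006]
ft_force: [-0.1, -0.8, -2.4]
grip_width: 0.249
grip_force: 30.0
```

```bash
python3 -c "
from plan import *
plan(.5524,.0563,.1085,1.571-.032)"
```

```text
t 14.6 pos [0.5511 0.0561 0.1804] turn deg [ 0.1  0.2 -0.1] shift now-axes cm [ 0.16 -0.04  7.19] after-turn axes [ 0.13 -0.03  7.19] j7 -1.68 F [-0.1 -0.8 -2.4] w 21.7
```

drive_tool:
  motion:
    - [[0.13, 0, 2], [0, 0, 0], -1]
    - [[0, 0, 2.5], [0, 0, 0], -1]
    - [[0, 0, 1.5], [0, 0, 0], -1]
    - [[0, 0, 0.8], [0, 0, 0], -1]
    - [[0, 0, 0.4], [0, 0, 0], -1]
    - [[0, 0, 0], [0, 0, 0], -1]
    - [[0, 0, 0], [0, 0, 0], -0.4]
    - [[0, 0, 0], [0, 0, 0], -0.2]
    - [[0, 0, 0], [0, 0, 0], -0.1]
    - [[0, 0, -2], [0, 0, 0], 0]
    - [[0, 0, -4], [0, 0, 0], 0]
    - [[0, 0, -3], [0, 0, 0], 0]

```text
time: 16.1
position: [0.5539, 0.056, 0.2026]
tool_rot: [-3.141, 0.052, -0.003]
ft_force: [0.1, -0.3, 0.3]
grip_width: 0.495
grip_force: 0.0
```

```bash
python3 -c "
from plan import *
plan(.5715,-.2413,.18,1.571-.612)"
```

```text
t 16.1 pos [0.5539 0.056  0.2026] turn deg [-0.1 -0.1 33.2] shift now-axes cm [ 2.73 29.66  2.25] after-turn axes [18.51 23.33  2.26] j7 -1.68 F [ 0.1 -0.3  0.3] w 43.1
```

The handle of the orange module at (0.5715, -0.241) would put the gripper body near a rail post. I'll grasp with the heading turned 12° off and shifted slightly away, so the pads align the module.

drive_tool:
  motion:
    - [[0.2, 3, 0], [0, 0, 0], 0]
    - [[0.2, 3, 0], [0, 0, 0], 0]
    - [[0.2, 3, 0], [0, 0, 0], 0]
    - [[0.2, 3, 0], [0, 0, 0], 0]
    - [[0.2, 3, 0], [0, 0, 0], 0]
    - [[0.2, 3, 0], [0, 0, 0], 0]
    - [[0.2, 3, 0], [0, 0, 0], 0]
    - [[0.2, 3, 0], [0, 0, 0], 0]
    - [[0.2, 3, 0], [0, 0, 0], 0]
    - [[0.2, 2.3, 0], [0, 0, 7], 0]
    - [[0, 0, 0], [0, 0, 7], 0]
    - [[0, 0, 0], [0, 0, 7.7], 0]

```text
time: 17.6
position: [0.5639, -0.238, 0.2009]
tool_rot: [-3.074, 0.65, -0.001]
ft_force: [-0.2, 0.6, 0.1]
grip_width: 0.499
grip_force: 0.0
```

```bash
python3 -c "
from plan import *
plan(.567,-.238,.103,1.16)"
```

```text
t 17.6 pos [ 0.5639 -0.238   0.2009] turn deg [-0.  -0.  -0.3] shift now-axes cm [ 0.28 -0.13  9.79] after-turn axes [ 0.29 -0.13  9.79] j7 -1.46 F [-0.2  0.6  0.1] w 43.4
```

drive_tool:
  motion:
    - [[0.28, -0.13, 2.5], [0, 0, 0], 0]
    - [[0, 0, 3], [0, 0, 0], 0]
    - [[0, 0, 2.5], [0, 0, 0], 0]
    - [[0, 0, 1.7], [0, 0, 0], 0]
    - [[0, 0, 0], [0, 0, 0], 0]
    - [[0, 0, 0], [0, 0, 0], -0.2]
    - [[0, 0, 0], [0, 0, 0], -0.4]
    - [[0, 0, 0], [0, 0, 0], -0.6]
    - [[0, 0, 0], [0, 0, 0], -1]
    - [[0, 0, 0], [0, 0, 0], -1]
    - [[0, 0, 0], [0, 0, 0], -1]

```text
time: 18.98
position: [0.5674, -0.2378, 0.1046]
tool_rot: [3.075, -0.642, 0.002]
ft_force: [-0.4, 0.1, 5.9]
grip_width: 0.258
grip_force: 29.2
```

drive_tool:
  motion:
    - [[0, 0, -2], [0, 0, 0], -1]
    - [[0, 0, -4], [0, 0, 0], -1]
    - [[0, 0, -4], [0, 0, 0], -1]
    - [[0, 0, 0], [0, 0, 0], -1]

```text
time: 19.48
position: [0.5687, -0.2383, 0.2081]
tool_rot: [3.075, -0.642, 0.011]
ft_force: [0.1, -0.2, -1.1]
grip_width: 0.256
grip_force: 29.2
```

```bash
python3 -c "
from plan import *
plan(.55,-.0177,.17,1.571-.032)
I=imgs(); cv2.imwrite('pics/a4.png',np.hstack([cv2.resize(I['top'][130:260,200:400,::-1],None,fx=2,fy=2),cv2.resize(I['scene'][120:250,110:310,::-1],None,fx=2,fy=2)]))"
```

```text
t 19.48 pos [ 0.5687 -0.2383  0.2081] turn deg [ -0.   -0.4 -21.8] shift now-axes cm [-10.57 -19.46   3.76] after-turn axes [ -2.57 -21.99   3.81] j7 -1.45 F [ 0.1 -0.2 -1.1] w 22.3
```

View pics/a4.png

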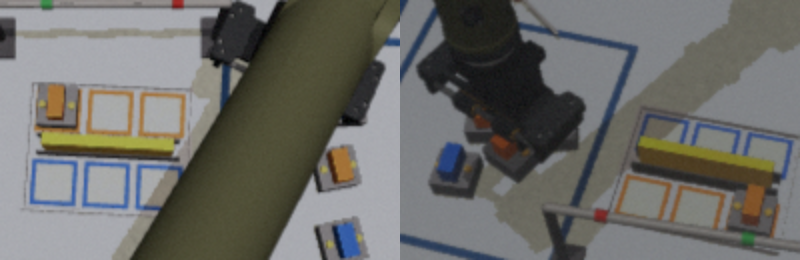

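The first orange module sits on the left orange square and the second is held in the gripper. I'll place it on the middle square with a 5 mm offset compensation.

drive_tool:
  motion:
    - [[-1.1, -1.9, 0], [0, 0, 0], -1]
    - [[-1.1, -1.9, 0], [0, 0, 0], -1]
    - [[-1.1, -1.9, 0.5], [0, 0, 0], -1]
    - [[-1.1, -1.9, 0.5], [0, 0, 0], -1]
    - [[-1.1, -1.9, 0.5], [0, 0, 0], -1]
    - [[-1.1, -1.9, 0.5], [0, 0, 0], -1]
    - [[-1.1, -1.9, 0], [0, 0, 0], -1]
    - [[-1.1, -1.9, 0], [0, 0, 0], -1]
    - [[-1.1, -2.0, 0], [0, 0, 0], -1]
    - [[-1.1, -2.0, 0], [0, 0, -7], -1]
    - [[0, 0, 0], [0, -0.4, -7], -1]
    - [[0, 0, 0], [0, 0, -7.8], -1]

```text
time: 21.08
position: [0.5417, -0.0168, 0.182]
tool_rot: [-3.14, 0.04, 0.016]
ft_force: [0.2, -0.2, -0.7]
grip_width: 0.254
grip_force: 29.2
```

```bash
python3 -c "
from plan import *
from m import *
plan(.545,-.0177,.109,1.571-.032)
I=imgs()
print(module(I,'orange',.5524,.0563,.004,r=12,yaws=(-.03,),cams=('top',)),module(I,'orange',.5524,.0563,.004,r=12,yaws=(-.03,),cams=('scene',)))"
```

```text
t 21.07 pos [ 0.5417 -0.0168  0.182 ] turn deg [-0.   0.6  0.4] shift now-axes cm [0.41 0.09 7.3 ] after-turn axes [0.33 0.08 7.3 ] j7 -1.52 F [ 0.2 -0.2 -0.7] w 22.1
(array([0.5488098 , 0.04595667, 0.3475808 ]), np.float64(148.87843137254902)) (array([ 0.55045909,  0.05658135, -0.03386473]), np.float64(51.59215686274509))
```

drive_tool:
  motion:
    - [[0.33, 0.08, 2], [0, 0.6, 0.4], -1]
    - [[0, 0, 2.5], [0, 0, 0], -1]
    - [[0, 0, 1.5], [0, 0, 0], -1]
    - [[0, 0, 0.8], [0, 0, 0], -1]
    - [[0, 0, 0.4], [0, 0, 0], -1]
    - [[0, 0, 0], [0, 0, 0], -1]
    - [[0, 0, 0], [0, 0, 0], -0.4]
    - [[0, 0, 0], [0, 0, 0], -0.2]
    - [[0, 0, 0], [0, 0, 0], -0.1]
    - [[0, 0, -2], [0, 0, 0], -0.1]
    - [[0, 0, -4], [0, 0, 0], -0.1]
    - [[0, 0, -3], [0, 0, 0], 0]

```text
time: 22.68
position: [0.5463, -0.0184, 0.2035]
tool_rot: [-3.139, 0.06, -0.008]
ft_force: [-0.0, 0.5, -0.3]
grip_width: 0.479
grip_force: 0.0
```

```bash
python3 -c "
from plan import *
plan(.475,-.332,.18,1.571+.19)"
```

```text
t 22.68 pos [ 0.5463 -0.0184  0.2035] turn deg [ -0.1  -0.3 -13.1] shift now-axes cm [-5.94 31.61  2.26] after-turn axes [-12.93  29.44   2.35] j7 -1.54 F [-0.   0.5 -0.3] w 41.6
```

drive_tool:
  motion:
    - [[-0.6, 3.16, 0], [0, 0, 0], 0]
    - [[-0.6, 3.16, 0], [0, 0, 0], 0]
    - [[-0.6, 3.16, 0], [0, 0, 0], 0]
    - [[-0.6, 3.16, 0], [0, 0, 0], 0]
    - [[-0.6, 3.16, 0], [0, 0, 0], 0]
    - [[-0.6, 3.16, 0], [0, 0, 0], 0]
    - [[-0.6, 3.16, 0], [0, 0, 0], 0]
    - [[-0.6, 3.16, 0], [0, 0, 0], 0]
    - [[-0.6, 3.16, 0], [0, 0, 0], 0]
    - [[-0.6, 3.16, 0], [0, -0.3, -6.5], 0]
    - [[0, 0, 0], [0, 0, -6.6], 0]
    - [[0, 0, 0], [0, 0, 0], 0]

```text
time: 24.18
position: [0.4738, -0.3321, 0.2011]
tool_rot: [-3.126, -0.296, 0.002]
ft_force: [-0.1, -0.1, -0.4]
grip_width: 0.498
grip_force: 0.0
```

```bash
python3 -c "
from plan import *
from m import *
plan(.475,-.332,.103,1.571+.19)
I=imgs()
for x,y in((.5524,.0563),(.55,-.0177)): print(module(I,'orange',x,y,.004,r=14,yaws=(-.03,),cams=('top',)))
print(module(I,'blue',.5646,-.3467,yaws=(0,),cams=('top',)))
cv2.imwrite('pics/a5.png',cv2.resize(I['top'][100:280,200:400,::-1],None,fx=2,fy=2))"
```

```text
t 24.18 pos [ 0.4738 -0.3321  0.2011] turn deg [-0.1  0.1 -0.1] shift now-axes cm [0.13 0.02 9.81] after-turn axes [0.12 0.01 9.81] j7 -0.66 F [-0.1 -0.1 -0.4] w 43.3
(array([ 0.55448799,  0.05768332, -0.01021021]), np.float64(57.831372549019605))
(array([ 0.55185703, -0.01809677,  0.03065008]), np.float64(82.4078431372549))
(array([ 0.56456551, -0.34646043, -0.00691534]), np.float64(59.80392156862746))
```

drive_tool:
  motion:
    - [[0.13, 0, 2.5], [0, 0, 0], 0]
    - [[0, 0, 3], [0, 0, 0], 0]
    - [[0, 0, 2.6], [0, 0, 0], 0]
    - [[0, 0, 1.7], [0, 0, 0], 0]
    - [[0, 0, 0], [0, 0, 0], 0]
    - [[0, 0, 0], [0, 0, 0], -0.6]
    - [[0, 0, 0], [0, 0, 0], -0.8]
    - [[0, 0, 0], [0, 0, 0], -1]
    - [[0, 0, 0], [0, 0, 0], -1]
    - [[0, 0, 0], [0, 0, 0], -1]

```text
time: 25.52
position: [0.4755, -0.3318, 0.1037]
tool_rot: [-3.126, -0.299, 0.001]
ft_force: [-0.2, 0.0, 5.1]
grip_width: 0.25
grip_force: 30.0
```

drive_tool:
  motion:
    - [[0, 0, -2], [0, 0, 0], -1]
    - [[0, 0, -4], [0, 0, 0], -1]
    - [[0, 0, -4], [0, 0, 0], -1]
    - [[0, 0, 0], [0, 0, 0], -1]

```text
time: 26.02
position: [0.4767, -0.3329, 0.2071]
tool_rot: [3.125, 0.298, 0.007]
ft_force: [-0.8, -0.3, -2.9]
grip_width: 0.251
grip_force: 30.0
```

```bash
python3 -c "
from plan import *
plan(.5476,-.0917,.18,1.571-.032)"
```

```text
t 26.02 pos [ 0.4767 -0.3329  0.2071] turn deg [ 0.1 -0.3 12.7] shift now-axes cm [ 11.51 -22.35   2.71] after-turn axes [  6.32 -24.34   2.71] j7 -0.66 F [-0.8 -0.3 -2.9] w 21.8
```

drive_tool:
  motion:
    - [[1.28, -2.48, 0], [0, 0, 0], -1]
    - [[1.28, -2.48, 0.3], [0, 0, 0], -1]
    - [[1.28, -2.48, 0.3], [0, 0, 0], -1]
    - [[1.28, -2.48, 0.4], [0, 0, 0], -1]
    - [[1.28, -2.48, 0.4], [0, 0, 0], -1]
    - [[1.28, -2.48, 0.4], [0, 0, 0], -1]
    - [[1.28, -2.48, 0.4], [0, 0, 0], -1]
    - [[1.28, -2.48, 0.4], [0, 0, 0], -1]
    - [[1.27, -2.51, 0], [0, 0, 6.3], -1]
    - [[0, 0, 0], [0, -0.3, 6.4], -1]
    - [[0, 0, 0], [0, 0, 0], -1]

```text
time: 27.4
position: [0.5452, -0.0899, 0.1763]
tool_rot: [-3.141, 0.046, 0.014]
ft_force: [0.1, -0.3, -1.9]
grip_width: 0.253
grip_force: 30.0
```

```bash
python3 -c "
from plan import *
plan(.5476,-.0917,.109,1.571-.032)"
```

```text
t 27.4 pos [ 0.5452 -0.0899  0.1763] turn deg [-0.   0.5  0.2] shift now-axes cm [0.31 0.17 6.73] after-turn axes [0.25 0.17 6.73] j7 -1.37 F [ 0.1 -0.3 -1.9] w 22.0
```

drive_tool:
  motion:
    - [[0.25, 0.17, 1.5], [0, 0.5, 0.2], -1]
    - [[0, 0, 2.5], [0, 0, 0], -1]
    - [[0, 0, 1.5], [0, 0, 0], -1]
    - [[0, 0, 0.8], [0, 0, 0], -1]
    - [[0, 0, 0.4], [0, 0, 0], -1]
    - [[0, 0, 0], [0, 0, 0], -1]
    - [[0, 0, 0], [0, 0, 0], -0.4]
    - [[0, 0, 0], [0, 0, 0], -0.2]
    - [[0, 0, 0], [0, 0, 0], -0.1]
    - [[0, 0, -2], [0, 0, 0], -0.1]
    - [[0, 0, -4], [0, 0, 0], -0.1]
    - [[0, 0, -3], [0, 0, 0], 0]

```text
time: 28.9
position: [0.5485, -0.0923, 0.2019]
tool_rot: [-3.14, 0.054, -0.005]
ft_force: [-0.5, 0.2, 0.1]
grip_width: 0.478
grip_force: 0.0
```

```bash
python3 -c "
from plan import *
plan(.5646,-.3467,.18,1.571+.005)"
```

```text
t 28.9 pos [ 0.5485 -0.0923  0.2019] turn deg [-0.  -0.2 -2.3] shift now-axes cm [ 2.48 25.38  2.18] after-turn axes [ 1.48 25.45  2.19] j7 -1.38 F [-0.5  0.2  0.1] w 41.6
```

drive_tool:
  motion:
    - [[0.28, 2.8, 0], [0, 0, 0], 0]
    - [[0.28, 2.8, 0], [0, 0, 0], 0]
    - [[0.28, 2.8, 0], [0, 0, 0], 0]
    - [[0.28, 2.8, 0], [0, 0, 0], 0]
    - [[0.28, 2.8, 0], [0, 0, 0], 0]
    - [[0.28, 2.8, 0], [0, 0, 0], 0]
    - [[0.28, 2.8, 0], [0, 0, 0], 0]
    - [[0.28, 2.8, 0], [0, 0, 0], 0]
    - [[0.28, 2.98, 0], [0, -0.2, -2.3], 0]
    - [[0, 0, 0], [0, 0, 0], 0]

```text
time: 30.15
position: [0.5634, -0.3497, 0.2002]
tool_rot: [3.14, 0.002, -0.003]
ft_force: [-0.4, 0.5, 0.3]
grip_width: 0.501
grip_force: 0.0
```

```bash
python3 -c "
from plan import *
plan(.5646,-.3467,.103,1.571+.005)
I=imgs(); cv2.imwrite('pics/a6.png',np.hstack([cv2.resize(I['top'][130:260,200:400,::-1],None,fx=2,fy=2),cv2.resize(I['scene'][110:240,110:310,::-1],None,fx=2,fy=2)]))"
```

```text
t 30.15 pos [ 0.5634 -0.3497  0.2002] turn deg [ 0.1  0.1 -0.2] shift now-axes cm [ 0.14 -0.31  9.72] after-turn axes [ 0.12 -0.3   9.72] j7 -0.84 F [-0.4  0.5  0.3] w 43.6
```

View pics/a6.png

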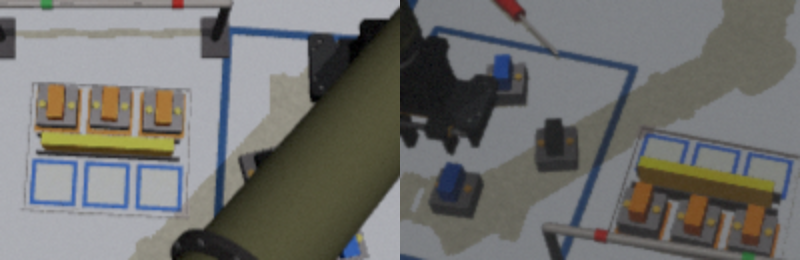

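All three oranges sit on their squares, at about (55,103), (110,103) and (162,107) in the top crop. Now the far blue module.

drive_tool:
  motion:
    - [[0.13, -0.3, 2.5], [0, 0, 0], 0]
    - [[0, 0, 3], [0, 0, 0], 0]
    - [[0, 0, 2.5], [0, 0, 0], 0]
    - [[0, 0, 1.7], [0, 0, 0], 0]
    - [[0, 0, 0], [0, 0, 0], 0]
    - [[0, 0, 0], [0, 0, 0], -0.6]
    - [[0, 0, 0], [0, 0, 0], -0.8]
    - [[0, 0, 0], [0, 0, 0], -1]
    - [[0, 0, 0], [0, 0, 0], -1]
    - [[0, 0, 0], [0, 0, 0], -1]

```text
time: 31.5
position: [0.5659, -0.3444, 0.1039]
tool_rot: [3.141, 0.008, -0.001]
ft_force: [-2.5, -2.2, 4.1]
grip_width: 0.254
grip_force: 30.0
```

drive_tool:
  motion:
    - [[0, 0, -2], [0, 0, 0], -1]
    - [[0, 0, -4], [0, 0, 0], -1]
    - [[0, 0, -4], [0, 0, 0], -1]
    - [[0, 0, 0], [0, 0, 0], -1]

```text
time: 32.0
position: [0.5675, -0.3443, 0.2073]
tool_rot: [3.14, 0.01, 0.008]
ft_force: [-0.5, -0.3, -2.8]
grip_width: 0.251
grip_force: 30.0
```

```bash
python3 -c "
from plan import *
plan(.446,-.0143,.18,1.571-.032)"
```

```text
t 32.0 pos [ 0.5675 -0.3443  0.2073] turn deg [ 0.1 -0.3  2.2] shift now-axes cm [-11.96 -33.08   2.62] after-turn axes [-13.2  -32.6    2.73] j7 -0.85 F [-0.5 -0.3 -2.8] w 21.8
```

drive_tool:
  motion:
    - [[-1.2, -3.3, 0], [0, 0, 0], -1]
    - [[-1.2, -3.3, 0], [0, 0, 0], -1]
    - [[-1.2, -3.3, 0.3], [0, 0, 0], -1]
    - [[-1.2, -3.3, 0.3], [0, 0, 0], -1]
    - [[-1.2, -3.3, 0.4], [0, 0, 0], -1]
    - [[-1.2, -3.3, 0.4], [0, 0, 0], -1]
    - [[-1.2, -3.3, 0.4], [0, 0, 0], -1]
    - [[-1.2, -3.3, 0.4], [0, 0, 0], -1]
    - [[-1.2, -3.3, 0.4], [0, 0, 0], -1]
    - [[-1.2, -3.3, 0], [0, -0.3, 2.2], -1]
    - [[0, 0, 0], [0, 0, 0], -1]

```text
time: 33.38
position: [0.442, -0.0113, 0.1763]
tool_rot: [-3.139, 0.043, 0.016]
ft_force: [-0.3, -1.1, -2.8]
grip_width: 0.25
grip_force: 30.0
```

```bash
python3 -c "
from plan import *
plan(.446,-.0143,.109,1.571-.032)"
```

```text
t 33.38 pos [ 0.442  -0.0113  0.1763] turn deg [-0.1  0.6  0.2] shift now-axes cm [0.48 0.3  6.72] after-turn axes [0.41 0.29 6.73] j7 -1.64 F [-0.3 -1.1 -2.8] w 21.8
```

drive_tool:
  motion:
    - [[0.41, 0.29, 1.5], [0, 0.6, 0.2], -1]
    - [[0, 0, 2.5], [0, 0, 0], -1]
    - [[0, 0, 1.5], [0, 0, 0], -1]
    - [[0, 0, 0.8], [0, 0, 0], -1]
    - [[0, 0, 0.4], [0, 0, 0], -1]
    - [[0, 0, 0], [0, 0, 0], -1]
    - [[0, 0, 0], [0, 0, 0], -0.4]
    - [[0, 0, 0], [0, 0, 0], -0.2]
    - [[0, 0, 0], [0, 0, 0], -0.1]
    - [[0, 0, -2], [0, 0, 0], -0.1]
    - [[0, 0, -4], [0, 0, 0], -0.1]
    - [[0, 0, -3], [0, 0, 0], 0]

```text
time: 34.88
position: [0.4481, -0.0173, 0.2022]
tool_rot: [-3.14, 0.057, -0.008]
ft_force: [0.0, -0.1, -0.4]
grip_width: 0.481
grip_force: 0.0
```

```bash
python3 -c "
from plan import *
from m import *
plan(.3743,-.3376,.2,1.571+.217)
I=imgs();print(module(I,'blue',.3743,-.3376,cams=('top',)),module(I,'blue',.3743,-.3376,cams=('scene',)))"
```

```text
t 34.88 pos [ 0.4481 -0.0173  0.2022] turn deg [ -0.   -0.3 -14.5] shift now-axes cm [-6.21 32.27  0.15] after-turn axes [-14.11  29.68   0.22] j7 -1.65 F [ 0.  -0.1 -0.4] w 41.8
(array([ 0.37425332, -0.33747255,  0.22315485]), np.float64(19.4)) (array([ 0.37295715, -0.3375161 ,  0.40686387]), np.float64(61.949019607843134))
```

drive_tool:
  motion:
    - [[-0.6, 3.2, 0], [0, 0, 0], 0]
    - [[-0.6, 3.2, 0], [0, 0, 0], 0]
    - [[-0.6, 3.2, 0], [0, 0, 0], 0]
    - [[-0.6, 3.2, 0], [0, 0, 0], 0]
    - [[-0.6, 3.2, 0], [0, 0, 0], 0]
    - [[-0.6, 3.2, 0], [0, 0, 0], 0]
    - [[-0.6, 3.2, 0], [0, 0, 0], 0]
    - [[-0.6, 3.2, 0], [0, 0, 0], 0]
    - [[-0.7, 3.3, 0], [0, 0, 0], 0]
    - [[-0.7, 3.3, 0], [0, -0.3, -7.2], 0]
    - [[0, 0, 0], [0, 0, -7.3], 0]
    - [[0, 0, 0], [0, 0, 0], 0]

```text
time: 36.48
position: [0.3736, -0.3369, 0.1993]
tool_rot: [-3.123, -0.336, 0.004]
ft_force: [-0.3, -0.4, -0.5]
grip_width: 0.503
grip_force: 0.0
```

```bash
python3 -c "
from plan import *
from m import *
plan(.3743,-.3376,.103,1.571+.217)
I=imgs();print(module(I,'blue',.446,-.0143,.004,r=13,yaws=(0,),cams=('top',)))"
```

```text
t 36.48 pos [ 0.3736 -0.3369  0.1993] turn deg [-0.1  0.1 -0.1] shift now-axes cm [0.08 0.1  9.63] after-turn axes [0.05 0.09 9.63] j7 -0.6 F [-0.3 -0.4 -0.5] w 43.7
(array([ 0.44934225, -0.01670877,  0.02166137]), np.float64(63.227450980392156))
```

drive_tool:
  motion:
    - [[0.06, 0.1, 2.5], [0, 0, 0], 0]
    - [[0, 0, 3], [0, 0, 0], 0]
    - [[0, 0, 2.4], [0, 0, 0], 0]
    - [[0, 0, 1.7], [0, 0, 0], 0]
    - [[0, 0, 0], [0, 0, 0], 0]
    - [[0, 0, 0], [0, 0, 0], -0.6]
    - [[0, 0, 0], [0, 0, 0], -0.8]
    - [[0, 0, 0], [0, 0, 0], -1]
    - [[0, 0, 0], [0, 0, 0], -1]
    - [[0, 0, 0], [0, 0, 0], -1]

```text
time: 37.83
position: [0.3752, -0.3378, 0.1047]
tool_rot: [-3.123, -0.34, 0.001]
ft_force: [-1.1, 2.0, 6.2]
grip_width: 0.247
grip_force: 29.9
```

drive_tool:
  motion:
    - [[0, 0, -2], [0, 0, 0], -1]
    - [[0, 0, -4], [0, 0, 0], -1]
    - [[0, 0, -3], [0, 0, 0], -1]
    - [[0, 0, 0], [0, 0, 0], -1]

```text
time: 38.33
position: [0.3758, -0.3384, 0.1955]
tool_rot: [3.122, 0.34, 0.004]
ft_force: [0.2, 0.3, -2.7]
grip_width: 0.248
grip_force: 29.9
```

```bash
python3 -c "
from plan import *
plan(.4436,-.0883,.18,1.571-.032)"
```

```text
t 38.33 pos [ 0.3758 -0.3384  0.1955] turn deg [ 0.1 -0.1 14.3] shift now-axes cm [ 12.   -22.96   1.54] after-turn axes [  5.98 -25.21   1.55] j7 -0.58 F [ 0.2  0.3 -2.7] w 21.6
```

drive_tool:
  motion:
    - [[1.3, -2.5, 0], [0, 0, 0], -1]
    - [[1.3, -2.5, 0], [0, 0, 0], -1]
    - [[1.3, -2.5, 0.2], [0, 0, 0], -1]
    - [[1.3, -2.5, 0.2], [0, 0, 0], -1]
    - [[1.3, -2.5, 0.2], [0, 0, 0], -1]
    - [[1.3, -2.5, 0.2], [0, 0, 0], -1]
    - [[1.3, -2.5, 0.2], [0, 0, 0], -1]
    - [[1.3, -2.5, 0.2], [0, 0, 0], -1]
    - [[1.6, -2.9, 0], [0, 0, 7.1], -1]
    - [[0, 0, 0], [0, 0, 7.2], -1]
    - [[0, 0, 0], [0, 0, 0], -1]

```text
time: 39.7
position: [0.4417, -0.0879, 0.1802]
tool_rot: [3.141, -0.048, -0.008]
ft_force: [-0.1, -0.6, -3.5]
grip_width: 0.242
grip_force: 29.9
```

```bash
python3 -c "
from plan import *
plan(.4436,-.0883,.109,1.571-.032)"
```

```text
t 39.7 pos [ 0.4417 -0.0879  0.1802] turn deg [0.  0.3 0.1] shift now-axes cm [0.23 0.03 7.12] after-turn axes [0.19 0.03 7.12] j7 -1.48 F [-0.1 -0.6 -3.5] w 21.0
```

drive_tool:
  motion:
    - [[0.1, 0, 1.9], [0, 0.3, 0.1], -1]
    - [[0, 0, 2.5], [0, 0, 0], -1]
    - [[0, 0, 1.5], [0, 0, 0], -1]
    - [[0, 0, 0.8], [0, 0, 0], -1]
    - [[0, 0, 0.4], [0, 0, 0], -1]
    - [[0, 0, 0], [0, 0, 0], -1]
    - [[0, 0, 0], [0, 0, 0], -0.4]
    - [[0, 0, 0], [0, 0, 0], -0.2]
    - [[0, 0, 0], [0, 0, 0], -0.1]
    - [[0, 0, -2], [0, 0, 0], -0.1]
    - [[0, 0, -4], [0, 0, 0], -0.1]
    - [[0, 0, -3], [0, 0, 0], 0]

```text
time: 41.2
position: [0.444, -0.0884, 0.2027]
tool_rot: [-3.141, 0.054, -0.008]
ft_force: [0.5, 0.4, -0.2]
grip_width: 0.483
grip_force: 0.0
```

```bash
python3 -c "
from plan import *
plan(.626,.286,.26,.43)"
```

```text
t 41.2 pos [ 0.444  -0.0884  0.2027] turn deg [-0.2 -0.2 63.4] shift now-axes cm [ 16.92 -38.05  -5.62] after-turn axes [-26.45 -32.15  -5.73] j7 -1.5 F [ 0.5  0.4 -0.2] w 42.0
```

The blues are placed. I'll raise and move over to the tag, turning -117° so joint 7 stays in range.

drive_tool:
  motion:
    - [[0, 0, -3], [0, 0, 0], 0]
    - [[0.8, -1.85, -2.6], [0, 0, 0], 0]
    - [[1.6, -3.6, 0], [0, 0, 0], 0]
    - [[1.6, -3.6, 0], [0, 0, 0], 0]
    - [[1.6, -3.6, 0], [0, 0, 0], 0]
    - [[1.6, -3.6, 0], [0, 0, 0], 0]
    - [[1.6, -3.6, 0], [0, 0, 0], 0]
    - [[1.6, -3.6, 0], [0, 0, 0], 0]
    - [[1.6, -3.6, 0], [0, 0, 0], 0]
    - [[1.6, -3.6, 0], [0, 0, 0], 0]
    - [[1.6, -3.6, 0], [0, 0, 0], 0]
    - [[1.7, -3.8, 0], [0, 0, 0], 0]

```text
time: 42.7
position: [0.626, 0.2873, 0.2578]
tool_rot: [-3.141, 0.054, -0.006]
ft_force: [-0.0, -0.6, 0.2]
grip_width: 0.503
grip_force: 0.0
```

drive_tool:
  motion:
    - [[0, 0, 0], [0, 0, -9.7], 0]
    - [[0, 0, 0], [0, 0, -9.7], 0]
    - [[0, 0, 0], [0, 0, -9.7], 0]
    - [[0, 0, 0], [0, 0, -9.7], 0]
    - [[0, 0, 0], [0, 0, -9.7], 0]
    - [[0, 0, 0], [0, 0, -9.7], 0]
    - [[0, 0, 0], [0, 0, -9.7], 0]
    - [[0, 0, 0], [0, 0, -9.7], 0]
    - [[0, 0, 0], [0, 0, -9.7], 0]
    - [[0, 0, 0], [0, 0, -9.7], 0]
    - [[0, 0, 0], [0, 0, -9.7], 0]
    - [[0, 0, 0], [0, 0, -9.9], 0]

```text
time: 44.2
position: [0.6255, 0.2862, 0.2577]
tool_rot: [1.688, 2.646, 0.003]
ft_force: [0.2, 0.6, 0.4]
grip_width: 0.501
grip_force: 0.0
```

```bash
python3 -c "
from plan import *
from m import *
plan(.626,.286,.156,.43)
I=imgs()
for x,y in((.5524,.0563),(.55,-.0177),(.5476,-.0917)): print('o',module(I,'orange',x,y,.004,r=13,yaws=(-.03,),cams=('top',)))
for x,y in((.446,-.0143),(.4436,-.0883)): print('b',module(I,'blue',x,y,.004,r=13,yaws=(-.03,),cams=('top',)))
cv2.imwrite('pics/a7.png',cv2.resize(I['top'][165:245,205:305,::-1],None,fx=6,fy=6,interpolation=cv2.INTER_CUBIC))"
```

```text
t 44.2 pos [0.6255 0.2862 0.2577] turn deg [0.2 0.1 0.3] shift now-axes cm [-3.000e-02  1.000e-02  1.017e+01] after-turn axes [-0.04  0.04 10.17] j7 -0.02 F [0.2 0.6 0.4] w 43.6
o (array([ 0.55443434,  0.05758523, -0.01566658]), np.float64(43.772549019607844))
o (array([ 0.55312369, -0.01745887,  0.02669539]), np.float64(65.3921568627451))
o (array([ 0.54908447, -0.09187517,  0.01058218]), np.float64(37.4078431372549))
b (array([ 0.4484586 , -0.01678067, -0.0274392 ]), np.float64(66.83529411764707))
b (array([ 0.4447755 , -0.08880579,  0.0035665 ]), np.float64(56.62352941176471))
```

View pics/a7.png

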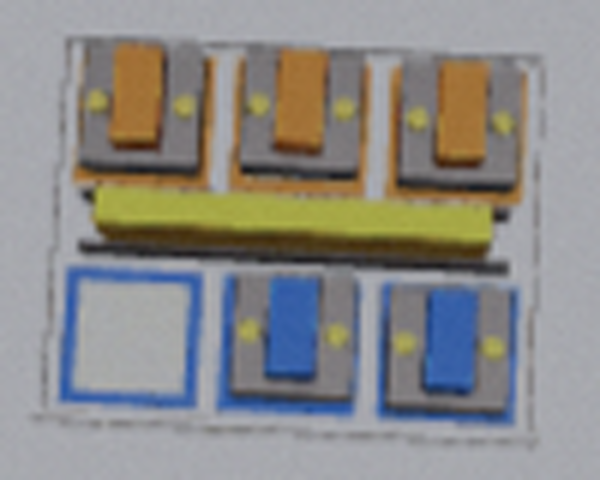

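All five modules are centred and square: top row at (135,95), (300,100) and (462,110), bottom row at (292,325) and (450,340). Next I'll grasp the tag.

drive_tool:
  motion:
    - [[0, 0, 2.5], [0, 0, 0.3], 0]
    - [[0, 0, 3], [0, 0, 0], 0]
    - [[0, 0, 2.5], [0, 0, 0], 0]
    - [[0, 0, 1.6], [0, 0, 0], 0]
    - [[0, 0, 0.5], [0, 0, 0], 0]
    - [[0, 0, 0], [0, 0, 0], -0.5]
    - [[0, 0, 0], [0, 0, 0], -0.7]
    - [[0, 0, 0], [0, 0, 0], -0.9]
    - [[0, 0, 0], [0, 0, 0], -1]
    - [[0, 0, 0], [0, 0, 0], -1]
    - [[0, 0, 0], [0, 0, 0], -1]

```text
time: 45.68
position: [0.6261, 0.2863, 0.1575]
tool_rot: [1.702, 2.637, 0.005]
ft_force: [1.1, 0.0, 2.3]
grip_width: 0.162
grip_force: 30.0
```

drive_tool:
  motion:
    - [[0, 0, -2], [0, 0, 0], -1]
    - [[0, 0, -4], [0, 0, 0], -1]
    - [[0, 0, -4], [0, 0, 0], -1]
    - [[0, 0, -4], [0, 0, 0], -1]
    - [[0, 0, -4], [0, 0, 0], -1]
    - [[0, 0, -1.5], [0, 0, 0], -1]
    - [[0, 0, 0], [0, 0, 0], -1]

```text
time: 46.55
position: [0.6253, 0.2862, 0.3526]
tool_rot: [1.702, 2.636, 0.006]
ft_force: [-0.2, 0.7, -2.0]
grip_width: 0.16
grip_force: 30.0
```

```bash
python3 -c "
from plan import *
plan(.6622,-.1043,.35,.019)"
```

```text
t 46.55 pos [0.6253 0.2862 0.3526] turn deg [ 0.3  0.  23.2] shift now-axes cm [-37.1  -12.72   0.25] after-turn axes [-39.11   2.95   0.26] j7 -0.03 F [-0.2  0.7 -2. ] w 13.9
```

drive_tool:
  motion:
    - [[-3.7, -1.27, 0], [0, 0, 0], -1]
    - [[-3.7, -1.27, 0], [0, 0, 0], -1]
    - [[-3.7, -1.27, 0], [0, 0, 0], -1]
    - [[-3.7, -1.27, 0], [0, 0, 0], -1]
    - [[-3.7, -1.27, 0], [0, 0, 0], -1]
    - [[-3.7, -1.27, 0], [0, 0, 0], -1]
    - [[-3.7, -1.27, 0], [0, 0, 0], -1]
    - [[-3.7, -1.27, 0], [0, 0, 0], -1]
    - [[-3.7, -1.27, 0], [0, 0, 7.7], -1]
    - [[-3.0, -2.4, 0], [0, 0, 7.7], -1]
    - [[0, 0, 0], [0, 0, 7.8], -1]
    - [[0, 0, 0], [0, 0, 0], -1]

```text
time: 48.05
position: [0.643, -0.1001, 0.3494]
tool_rot: [-2.198, -2.243, -0.001]
ft_force: [-0.2, 0.8, -1.7]
grip_width: 0.159
grip_force: 30.0
```

```bash
python3 -c "
from plan import *
plan(.6618,-.1043,.33,.019)
I=imgs(); p={n:proj(n,[.66,-.1,.23])[0].astype(int) for n in I}
c=lambda n:cv2.resize(I[n][p[n][1]-50:p[n][1]+50,p[n][0]-65:p[n][0]+65,::-1],None,fx=3,fy=3,interpolation=cv2.INTER_CUBIC)
print(p); cv2.imwrite('pics/a8.png',np.hstack([c('top'),c('scene')]))"
```

```text
t 48.05 pos [ 0.643  -0.1001  0.3494] turn deg [ 0.  -0.   0.1] shift now-axes cm [-0.46  1.88  1.94] after-turn axes [-0.46  1.88  1.94] j7 0.2 F [-0.2  0.8 -1.7] w 13.9
{'scene': array([209, 211]), 'top': array([288, 122])}
```

View pics/a8.png

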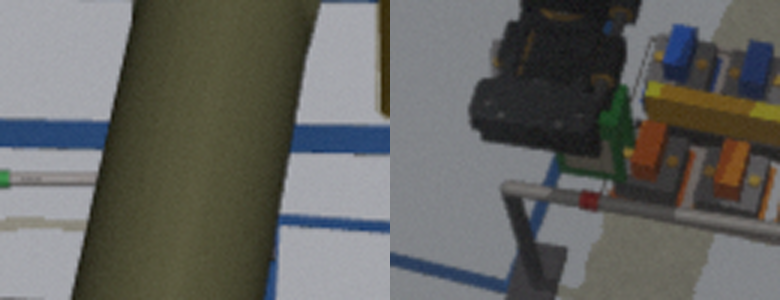

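The tag is held upright above the rail, with the red band at (588,200) in the scene panel. I'll align and lower it.

drive_tool:
  motion:
    - [[-0.4, 1.9, 0], [0, 0, 0], -1]
    - [[0, 0, 0], [0, 0, 0], -1]
    - [[0, 0, 2], [0, 0, 0], -1]
    - [[0, 0, 2], [0, 0, 0], -1]
    - [[0, 0, 2], [0, 0, 0], -1]
    - [[0, 0, 1.5], [0, 0, 0], -1]
    - [[0, 0, 0], [0, 0, 0], -1]

```text
time: 49.02
position: [0.6623, -0.1034, 0.275]
tool_rot: [2.199, 2.243, 0.001]
ft_force: [0.6, -0.1, -0.8]
grip_width: 0.157
grip_force: 30.0
```

```bash
python3 -c "
from plan import *
plan(.6622,-.1043,.2515,.019)"
```

```text
t 49.02 pos [ 0.6623 -0.1034  0.275 ] turn deg [ 0. -0.  0.] shift now-axes cm [-0.09 -0.01  2.35] after-turn axes [-0.09 -0.01  2.35] j7 0.21 F [ 0.6 -0.1 -0.8] w 13.7
```

drive_tool:
  motion:
    - [[0, 0, 1], [0, 0, 0], -1]
    - [[0, 0, 0.8], [0, 0, 0], -1]
    - [[0, 0, 0.4], [0, 0, 0], -1]
    - [[0, 0, 0], [0, 0, 0], -1]
    - [[0, 0, 0], [0, 0, 0], -1]

```text
time: 49.65
position: [0.6633, -0.1037, 0.2552]
tool_rot: [2.197, 2.241, 0.005]
ft_force: [-0.2, 0.5, -2.0]
grip_width: 0.155
grip_force: 30.0
```

drive_tool:
  motion:
    - [[0, 0, 0.2], [0, 0, 0], -1]
    - [[0, 0, 0.2], [0, 0, 0], -1]
    - [[0, 0, 0], [0, 0, 0], -1]

```text
time: 50.02
position: [0.6633, -0.1036, 0.2514]
tool_rot: [2.197, 2.241, 0.005]
ft_force: [-1.1, 0.2, 1.6]
grip_width: 0.158
grip_force: 30.0
```

drive_tool:
  motion:
    - [[0, 0, -0.1], [0, 0, 0], -1]
    - [[0.7, 0, 0], [0, 0, 0], -1]
    - [[1.6, 0, 0], [0, 0, 0], -1]
    - [[1.6, 0, 0], [0, 0, 0], -1]
    - [[1.6, 0, 0], [0, 0, 0], -1]
    - [[1.6, 0, 0], [0, 0, 0], -1]
    - [[1.6, 0, 0], [0, 0, 0], -1]
    - [[0, 0, 0], [0, 0, 0], -1]

```text
time: 51.02
position: [0.6615, -0.014, 0.2518]
tool_rot: [2.195, 2.245, 0.005]
ft_force: [-0.3, 0.7, -0.4]
grip_width: 0.162
grip_force: 30.0
```

```bash
python3 -c "
from plan import *
plan(.659,.0636,.252,.019)
I=imgs(); p={n:proj(n,[.66,-.02,.2])[0].astype(int) for n in I}
c=lambda n:cv2.resize(I[n][p[n][1]-50:p[n][1]+50,p[n][0]-65:p[n][0]+65,::-1],None,fx=3,fy=3,interpolation=cv2.INTER_CUBIC)
cv2.imwrite('pics/a9.png',np.hstack([c('top'),c('scene')]))"
```

```text
t 51.02 pos [ 0.6615 -0.014   0.2518] turn deg [ 0.2 -0.1  0.2] shift now-axes cm [ 7.77 -0.07 -0.01] after-turn axes [ 7.77 -0.1  -0.02] j7 0.07 F [-0.3  0.7 -0.4] w 14.1
```

View pics/a9.png

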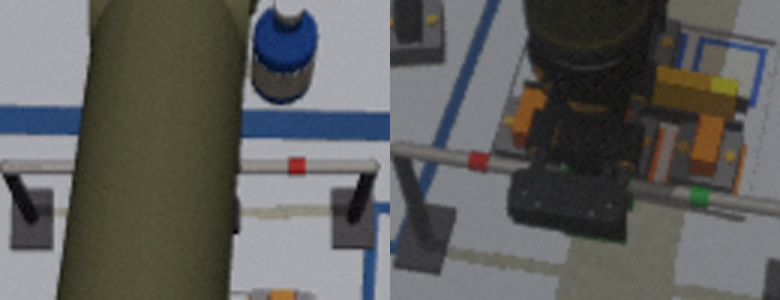

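The tag is at mid-rail, with the red band free at (478,160) and the green band at (698,195). I'll continue to green.

drive_tool:
  motion:
    - [[1.3, 0, 0], [0, 0, 0], -1]
    - [[1.5, 0, 0], [0, 0, 0], -1]
    - [[1.5, 0, 0], [0, 0, 0], -1]
    - [[1.5, -0.1, 0], [0, 0, 0], -1]
    - [[1.5, 0, 0], [0, 0, 0], -1]
    - [[0.45, 0, 0], [0, 0, 0], -1]
    - [[0, 0, 0], [0, 0, 0], -1]
    - [[0, 0, 0], [0, 0, 0], -1]

```text
time: 52.12
position: [0.659, 0.0598, 0.2519]
tool_rot: [2.199, 2.24, 0.004]
ft_force: [-1.0, -0.3, -1.0]
grip_width: 0.161
grip_force: 30.0
```

drive_tool:
  motion:
    - [[0.4, 0, 0], [0, 0, 0], -1]
    - [[0, 0, 0.1], [0, 0, 0], -1]
    - [[0, 0, 0], [0, 0, 0], -1]
    - [[0, 0, 0], [0, 0, 0], -0.6]
    - [[0, 0, 0], [0, 0, 0], -0.5]
    - [[0, 0, 0], [0, 0, 0], -0.4]
    - [[0, 0, 0], [0, 0, 0], -0.3]
    - [[0, 0, -1], [0, 0, 0], -0.3]
    - [[0, 0, -3], [0, 0, 0], -0.3]
    - [[0, 0, -4], [0, 0, 0], 0]
    - [[0, 0, -3], [0, 0, 0], 0]

```text
time: 53.5
position: [0.6587, 0.0648, 0.3637]
tool_rot: [2.197, 2.24, 0.008]
ft_force: [0.0, 0.1, 0.1]
grip_width: 0.47
grip_force: 0.0
```

drive_tool:
  motion:
    - [[4, 0, 0], [0, 0, 0], 0]
    - [[4, 0, 0], [0, 0, 0], 0]
    - [[4, 0, 0], [0, 0, 0], 0]
    - [[4, 0, 0], [0, 0, 0], 0]
    - [[4, 0, 0], [0, 0, 0], 0]
    - [[4, 0, 0], [0, 0, 0], 0]
    - [[4, 0, 0], [0, 0, 0], 0]
    - [[4, 0, 0], [0, 0, 0], 0]
    - [[0, 0, 0], [0, 0, 0], 0]

```text
time: 54.62
position: [0.6502, 0.3899, 0.3604]
tool_rot: [-2.192, -2.25, -0.005]
ft_force: [-0.3, 0.9, -0.3]
grip_width: 0.501
grip_force: 0.0
```

```bash
python3 -c "
from m import *
I=imgs(); print(ctrl.get_state()['position'])
cv2.imwrite('pics/a10.png',np.hstack([cv2.resize(I['top'][110:260,190:310,::-1],None,fx=3,fy=3),cv2.resize(I['scene'][130:280,190:330,::-1],None,fx=3,fy=3)]))
for x,y in((.5524,.0563),(.55,-.0177),(.5476,-.0917)): print('o',module(I,'orange',x,y,.004,r=13,yaws=(-.03,),cams=('top',)))
for x,y in((.446,-.0143),(.4436,-.0883)): print('b',module(I,'blue',x,y,.004,r=13,yaws=(-.03,),cams=('top',)))
m=near(mask(I['top'],'green',90),'top',[.66,.063,.17],30);v,u=np.nonzero(m);print(len(u),ray('top',(u.mean(),v.mean()),.174))
"
```

```text
[0.65213991 0.38491691 0.36111803]
o (array([ 0.55443434,  0.05758523, -0.01566658]), np.float64(42.772549019607844))
o (array([ 0.55185703, -0.01809677,  0.03065008]), np.float64(64.4078431372549))
o (array([ 0.55640838, -0.09662739, -0.04746929]), np.float64(54.47450980392157))
b (array([ 0.44869586, -0.01666805, -0.03379871]), np.float64(65.66274509803921))
b (array([ 0.4447755 , -0.08880579,  0.0035665 ]), np.float64(57.62352941176471))
204 [0.64670677 0.06282185 0.174     ]
```

View pics/a10.png

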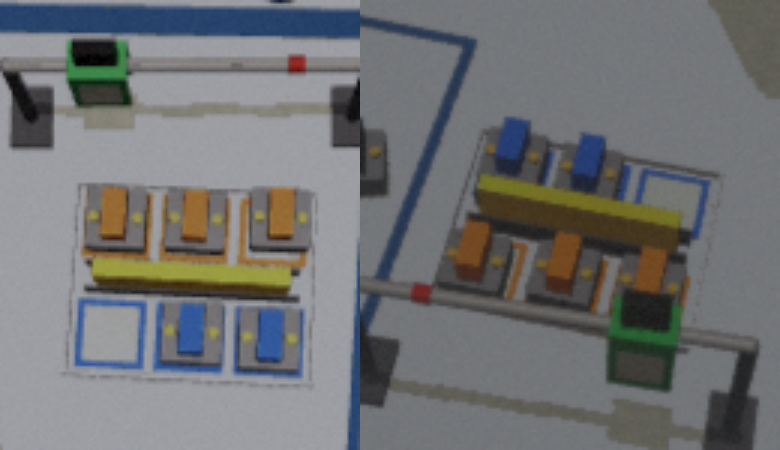

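The tag hangs at y ≈ 0.063, on the green band. The right-hand orange module, though, has been knocked about 8 mm in +x and 5 mm in -y, with its handle at (281,212) in the top panel. I'll measure it cleanly and mend it.

```bash
cat > chk.py <<'E'
from m import *
def chk(I,cams=("top",)):
    for c,x,y in(("orange",.5524,.0563),("orange",.55,-.0177),("orange",.5476,-.0917),("blue",.446,-.0143),("blue",.4436,-.0883)):
        for n in cams:
            m=cv2.resize(I[n],None,fx=3,fy=3,interpolation=cv2.INTER_CUBIC); m=cv2.morphologyEx(mask(m,c,110),cv2.MORPH_OPEN,np.ones((15,15)))
            m=near(cv2.resize(m,(512,384),interpolation=cv2.INTER_AREA)&255,n,[x,y,.049],16)
            p,f=fit({n:m},(x,y,(-.03,)),[(.044,.022,.034,.062)])
            d=p[:2]-[.498,-.016]; C,S=np.cos(-.032),np.sin(-.032)
            print(c,n,p.round(4),"tray mm",(1000*np.array([C*d[0]+S*d[1],-S*d[0]+C*d[1]])).round(1),"dyaw",round(p[2]+.032,3),round(f,1))
if __name__=="__main__":
    chk(imgs())
    from plan import plan; plan(.556,-.097,.25,1.571-.05)
E
python3 chk.py
```

```text
orange top [0.5545 0.0569 0.0498] tray mm [54.1 74.7] dyaw 0.082 22.1
orange top [ 0.5534 -0.0181  0.0193] tray mm [55.4 -0.4] dyaw 0.051 17.8
orange top [ 0.5556 -0.0967 -0.0542] tray mm [ 60.1 -78.8] dyaw -0.022 20.7
blue top [ 0.4479 -0.0163  0.0302] tray mm [-50.   -1.9] dyaw 0.062 18.8
blue top [ 0.4445 -0.0875 -0.0295] tray mm [-51.2 -73.2] dyaw 0.002 16.6
 t 54.83 pos [0.6529 0.3831 0.3616] turn deg [  0.2   0.2 -86.1] shift now-axes cm [-47.83 -10.58  11.14] after-turn axes [  7.29 -48.44  11.16] j7 -0.52 F [-0.4 -0.1 -0.1] w 44.0
```

drive_tool:
  motion:
    - [[-4, -0.9, 0], [0, 0, 0], 0]
    - [[-4, -0.9, 0], [0, 0, 0], 0]
    - [[-4, -0.9, 0], [0, 0, 0], 0]
    - [[-4, -0.9, 0], [0, 0, 0], 0]
    - [[-4, -0.9, 0], [0, 0, 0], 0]
    - [[-4, -0.9, 0], [0, 0, 0], 0]
    - [[-4, -0.9, 0], [0, 0, 0], 0]
    - [[-4, -0.9, 0], [0, 0, 0], 0]
    - [[-4, -0.9, 0], [0, 0, 0], 0]
    - [[-4, -0.9, 0], [0, 0, 0], 0]
    - [[-4, -0.9, 0], [0, 0, 0], 0]
    - [[-3.8, -0.8, 0], [0, 0, 0], 0]

```text
time: 56.32
position: [0.5534, -0.0984, 0.3613]
tool_rot: [2.201, 2.237, 0.006]
ft_force: [0.1, 0.2, 0.6]
grip_width: 0.501
grip_force: 0.0
```

drive_tool:
  motion:
    - [[0, 0, 0], [0, 0, -9.6], 0]
    - [[0, 0, 0], [0, 0, -9.6], 0]
    - [[0, 0, 0], [0, 0, -9.6], 0]
    - [[0, 0, 0], [0, 0, -9.6], 0]
    - [[0, 0, 0], [0, 0, -9.6], 0]
    - [[0, 0, 0], [0, 0, -9.6], 0]
    - [[0, 0, 0], [0, 0, -9.6], 0]
    - [[0, 0, 0], [0, 0, -9.6], 0]
    - [[0, 0, 0], [0, 0, -9.3], 0]
    - [[0, 0, 3], [0, 0, 0], 0]
    - [[0, 0, 4], [0, 0, 0], 0]
    - [[0, 0, 4], [0, 0, 0], 0]

```text
time: 57.82
position: [0.5545, -0.0968, 0.2503]
tool_rot: [0.08, 3.135, 0.0]
ft_force: [1.1, 0.1, -0.5]
grip_width: 0.5
grip_force: 0.0
```

```bash
python3 -c "
from plan import *
plan(.5550,-.0965,.108,1.571-.05)"
```

```text
t 57.83 pos [ 0.5545 -0.0968  0.2503] turn deg [ 0.   0.3 -0.1] shift now-axes cm [ 0.03  0.03 14.23] after-turn axes [-0.05  0.03 14.23] j7 1.68 F [ 1.1  0.1 -0.5] w 43.5
```

drive_tool:
  motion:
    - [[0, 0, 4], [0, 0.3, 0], -0.1]
    - [[0, 0, 4], [0, 0, 0], -0.1]
    - [[0, 0, 3.5], [0, 0, 0], -0.1]
    - [[0, 0, 1.8], [0, 0, 0], -0.1]
    - [[0, 0, 0.8], [0, 0, 0], -0.1]
    - [[0, 0, 0], [0, 0, 0], -0.1]
    - [[0, 0, 0], [0, 0, 0], -0.6]
    - [[0, 0, 0], [0, 0, 0], -0.8]
    - [[0, 0, 0], [0, 0, 0], -1]
    - [[0, 0, 0], [0, 0, 0], -1]
    - [[0, 0, 0], [0, 0, 0], -1]

```text
time: 59.2
position: [0.5555, -0.0955, 0.1103]
tool_rot: [-0.076, -3.14, -0.0]
ft_force: [-1.3, -1.6, 5.7]
grip_width: 0.249
grip_force: 30.0
```

drive_tool:
  motion:
    - [[0, 0, -1], [0, 0, 0], -1]
    - [[0, 0, -1], [0, 0, 0], -1]
    - [[0.4, 0.25, 0], [0, 0, -1], -1]
    - [[0.4, 0.25, 0], [0, 0, 0], -1]
    - [[0, 0, 0], [0, 0, 0], -1]

```text
time: 59.82
position: [0.5465, -0.0894, 0.129]
tool_rot: [-0.048, -3.139, -0.001]
ft_force: [-0.6, -0.5, -1.7]
grip_width: 0.25
grip_force: 30.0
```

```bash
python3 -c "
from plan import *
plan(.5470,-.0917,.109,1.571-.032)"
```

```text
t 59.83 pos [ 0.5465 -0.0894  0.129 ] turn deg [ 0.  -0.1  0.1] shift now-axes cm [-0.06 -0.23  2.  ] after-turn axes [-0.06 -0.23  2.  ] j7 1.72 F [-0.6 -0.5 -1.7] w 21.7
```

drive_tool:
  motion:
    - [[-0.05, -0.23, 0.8], [0, 0, 0], -1]
    - [[0, 0, 0.7], [0, 0, 0], -1]
    - [[0, 0, 0.4], [0, 0, 0], -1]
    - [[0, 0, 0], [0, 0, 0], -1]
    - [[0, 0, 0], [0, 0, 0], -0.4]
    - [[0, 0, 0], [0, 0, 0], -0.2]
    - [[0, 0, 0], [0, 0, 0], -0.1]
    - [[0, 0, -2], [0, 0, 0], -0.1]
    - [[0, 0, -4], [0, 0, 0], -0.1]
    - [[0, 0, -5], [0, 0, 0], 0]
    - [[0, 0, -4], [0, 0, 0], 0]

```text
time: 61.2
position: [0.5481, -0.0923, 0.2626]
tool_rot: [0.049, 3.141, 0.001]
ft_force: [-0.5, 0.0, -0.1]
grip_width: 0.496
grip_force: 0.0
```

drive_tool:
  motion:
    - [[2, -4, 0], [0, 0, 0], 0]
    - [[2, -4, 0], [0, 0, 0], 0]
    - [[2, -4, 0], [0, 0, 0], 0]
    - [[2, -4, 0], [0, 0, 0], 0]
    - [[0, -5, 0], [0, 0, 0], 0]
    - [[0, -5, 0], [0, 0, 0], 0]
    - [[0, 0, 0], [0, 0, 0], 0]
    - [[0, 0, 0], [0, 0, 0], 0]

```text
time: 62.2
position: [0.4599, -0.349, 0.2602]
tool_rot: [-0.049, -3.139, -0.002]
ft_force: [-0.1, 0.6, -0.8]
grip_width: 0.498
grip_force: 0.0
```

```bash
python3 chk.py; python3 -c "
from m import *
I=imgs()
cv2.imwrite('pics/a11.png',np.hstack([cv2.resize(I['top'][110:260,190:310,::-1],None,fx=3,fy=3),cv2.resize(I['scene'][130:280,190:330,::-1],None,fx=3,fy=3)]))"
```

```text
orange top [0.5539 0.057  0.0049] tray mm [53.5 74.8] dyaw 0.037 19.3
orange top [ 0.5534 -0.0181  0.0193] tray mm [55.4 -0.4] dyaw 0.051 17.9
orange top [ 0.549  -0.0916 -0.0718] tray mm [ 53.4 -73.9] dyaw -0.04 16.2
blue top [ 0.4479 -0.0163  0.0302] tray mm [-50.   -1.9] dyaw 0.062 18.6
blue top [ 0.4442 -0.0879 -0.0629] tray mm [-51.4 -73.5] dyaw -0.031 17.3
 t 62.3 pos [ 0.4605 -0.348   0.2603] turn deg [ 0.1 -0.1  1.2] shift now-axes cm [-8.83 25.37  1.06] after-turn axes [-8.29 25.55  1.03] j7 2.22 F [-0.7  0.1  1. ] w 43.6
```

View pics/a11.png

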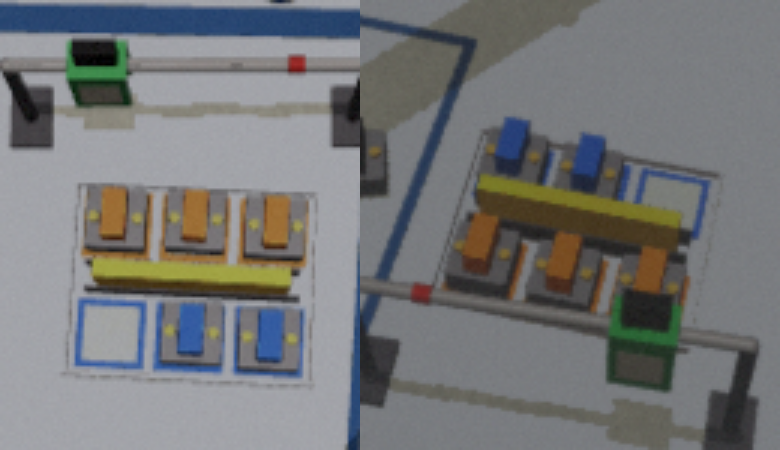

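The tray is back in order: the right orange module's handle is at (277,220) and is centred within 2 mm. The tag is on the green band at (97,70). Handing in.

```bash
python3 -c "
from bench import ctrl
print(ctrl.close_job())"
```

```text
the job is handed in; nothing more can be done
None
```

The job is handed in, with no verdict returned. In the last pictures the divider stands in the groove, all five modules sit within about 4 mm of their squares (one orange was knocked aside mid-run and put back), and the tag hangs on the green band.

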